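Change over the scale-checking station

TASK

Change the scale-checking station over for the next batch: turn the aluminium fixture plate over so that its railed side is up and seat it back on its pedestal, flat and fully down on all three pins, and put every scale panel standing on the bench into the clip rack, one to a slot and pushed fully home. When all of that is in place, press the three keys of the readout fully down, one at a time, from left to right as the robot sees them. Do not knock over or push aside the black magnifier or the dark wooden case.

Things in the scene. Friction and masses are not known exactly. Their poses are not given: they have to be found in the camera images.
- plate: Aluminium plate, 0.42 kg: slab 120 (x) by 60 (y) by 20 mm, origin at the slab's centre; +z out of the FLAT face, two rails 10 wide, 8 mm high along the long edges of the other face (z -10 to -18). Starts seated on the pins flat face up, axes as the pedestal's. Three 15 mm square through holes at (-40, 11), (40, 11), (0, -11) mm. Grasped across y (60 mm); stands by itself on an end (28 by 60).
- pedestal: Fixed pedestal: grey base 150 (x) by 80 (y) by 22 mm high, on it a dark steel block 116 by 34 mm with its top 60 mm above the bench; the plate's long sides overhang the block. Origin at the centre of the underside, x along its length (roughly the robot's y).
- seat (a point): Centre of the steel block's top, axes as the pedestal. Three round pins stand at (-40, 11), (40, 11), (0, -11) mm, 12 mm thick, 13 mm high, tapered over the upper 6 mm. The plate turned end over end (about its own y) fits again with its y along the pedestal's y, its x reversed; turned half round about the vertical it does not fit. Seated, the plate's origin is 10 mm above this point.
- stand: Fixed turning stand to hold the plate on end half way through the turn: black base 100 by 100 by 6 mm, two grey walls (50 mm long along x, up to 34 mm above the bench, flared lips up to 42 mm) that leave a 33 mm wide channel along x for the plate's end (28 thick, 60 wide). Open at both ends. Origin at the centre of its underside; x roughly away from the robot.
- rack: Fixed rack, origin at the centre of its underside: base 74 (x) by 190 (y) by 12 mm, three slots along x, 60 mm apart, 12 mm wide between walls 42 mm high (above the bench), with flared lips up to 50 mm. From the +y wall of each slot a sprung steel bead, 20 mm above the slot floor, stands 2.5 mm into the slot; pushing a panel past it takes about 5 to 15 N.
- slot0 (a point): Centre of the floor of the slot at the rack's y = -60 mm, 12 mm above the bench; axes as the rack.
- slot1 (a point): Centre of the floor of the middle slot, 12 mm above the bench; axes as the rack.
- slot2 (a point): Centre of the floor of the slot at the rack's y = +60 mm, 12 mm above the bench; axes as the rack.
- panel1: Scale panel, 0.25 kg (may be absent): framed glass 110 long (x), 10 thick (y), 80 mm tall (z), origin at the centre of its underside; stands on two end feet, 12 (x) by 44 (y) by 10 mm high, 86 mm clear between. Taken by its top edge. Goes into any slot, length along the slot, either way round, feet hanging just outside the rack's two ends; fully home its origin is at the slot point.
- panel2: Scale panel, 0.25 kg (may be absent): framed glass 110 long (x), 10 thick (y), 80 mm tall (z), origin at the centre of its underside; stands on two end feet, 12 (x) by 44 (y) by 10 mm high, 86 mm clear between. Taken by its top edge. Goes into any slot, length along the slot, either way round, feet hanging just outside the rack's two ends; fully home its origin is at the slot point.
- panel3: Scale panel, 0.25 kg (may be absent): framed glass 110 long (x), 10 thick (y), 80 mm tall (z), origin at the centre of its underside; stands on two end feet, 12 (x) by 44 (y) by 10 mm high, 86 mm clear between. Taken by its top edge. Goes into any slot, length along the slot, either way round, feet hanging just outside the rack's two ends; fully home its origin is at the slot point.
- readout: Fixed grey readout unit, 170 (x) by 200 (y) mm, 45 mm high at the front where the three keys stand in a row along y, 88 mm high behind them. Origin at the centre of the underside.
- key1_top (a point): Centre of the top face of the left key (largest y in the readout's frame): a white round spring key 30 mm in diameter, pressed straight down; key centres are 55 mm apart.
- key2_top (a point): Centre of the top face of the middle key (middle y in the readout's frame): a white round spring key 30 mm in diameter, pressed straight down; key centres are 55 mm apart.
- key3_top (a point): Centre of the top face of the right key (smallest y in the readout's frame): a white round spring key 30 mm in diameter, pressed straight down; key centres are 55 mm apart.
- key1 (a joint): Travel of the left key in m: 0 up, 0.006 fully down (about 5 N); it springs back.
- key2 (a joint): Travel of the middle key in m: 0 up, 0.006 fully down (about 5 N); it springs back.
- key3 (a joint): Travel of the right key in m: 0 up, 0.006 fully down (about 5 N); it springs back.
- loupe: Bystander: black magnifier, 48 mm across and 48 mm high; origin at its underside.
- gauge_case: Bystander: dark wooden case 130 by 80 by 45 mm; origin at its underside.
Things that resemble listed ones, but are neither listed nor needed, are in the scene too. Leave any pink look-alike of the panel3 alone.

How it is judged:
On the way, in this order (a step that is already met when the one before it is completed fails the run):
1. the plate sits railed side up, fully down on its three pins, and every panel stands fully home in a rack slot (horizontal distance between plate and seat below 0.004 m and z of plate in the frame of seat below 0.0125 m and angle between plate's own z axis and vertical above 3.08 rad and angle between the x axis of plate and the x axis of pedestal, either way round below 0.08 rad and ((horizontal distance between panel1 and slot0 below 0.01 m and z of panel1 in the frame of slot0 between -0.003 and 0.004 m) or (horizontal distance between panel1 and slot1 below 0.01 m and z of panel1 in the frame of slot1 between -0.003 and 0.004 m) or (horizontal distance between panel1 and slot2 below 0.01 m and z of panel1 in the frame of slot2 between -0.003 and 0.004 m)) and angle between each of panel1, panel2, panel3's own z axis and vertical below 0.08 rad and ((horizontal distance between panel2 and slot0 below 0.01 m and z of panel2 in the frame of slot0 between -0.003 and 0.004 m) or (horizontal distance between panel2 and slot1 below 0.01 m and z of panel2 in the frame of slot1 between -0.003 and 0.004 m) or (horizontal distance between panel2 and slot2 below 0.01 m and z of panel2 in the frame of slot2 between -0.003 and 0.004 m)) and ((horizontal distance between panel3 and slot0 below 0.01 m and z of panel3 in the frame of slot0 between -0.003 and 0.004 m) or (horizontal distance between panel3 and slot1 below 0.01 m and z of panel3 in the frame of slot1 between -0.003 and 0.004 m) or (horizontal distance between panel3 and slot2 below 0.01 m and z of panel3 in the frame of slot2 between -0.003 and 0.004 m))), for 0.3 s.
2. then the left key is pressed fully, the other two keys up (value of joint key1 above 0.0045 m and value of joint each of key2, key3 below 0.002 m), for 0.05 s.
3. then the middle key is pressed fully, the other two keys up (value of joint key2 above 0.0045 m and value of joint each of key1, key3 below 0.002 m), for 0.05 s.
4. then the right key is pressed fully, the other two keys up (value of joint key3 above 0.0045 m and value of joint each of key1, key2 below 0.002 m), for 0.05 s.
At the end, for the whole second after the job is handed in: Plate railed side up on its pins (centre within 4 mm, at most 2.5 mm above fully down, level to 3.5 degrees); every panel present in a rack slot (within 10 mm of its centre, at most 4 mm above its floor, upright to 4.5 degrees); all at rest, keys up again (all of step 1 and linear speed of each of plate, panel1, panel2, panel3 below 0.02 m/s and value of joint each of key1, key2, key3 below 0.002 m); the robot touches nothing.
It fails at once if two keys pressed at once (value of joint each of key1, key2 above 0.003 m or value of joint each of key2, key3 above 0.003 m or value of joint each of key1, key3 above 0.003 m).
It fails at once if the black magnifier or the wooden case is pushed more than 5 cm or knocked over (distance of any of loupe, gauge_case from where it was at the start of the episode above 0.05 m or angle between any of loupe, gauge_case's own z axis and vertical above 0.6 rad).
Of panel1, panel2, panel3 only 2 to 3 are there at a start; the rules pass over those that are not, and their reading is None.
At some moment in a run one of panel1, panel2, panel3 may be knocked a few centimetres aside while the robot is not near it.
It also fails if it takes over 210 s, if anything falls off the work surface, if the arm or the gripper's body presses on something with over 40 N, if the wrist force passes 120 N, or if a joint passes its speed limit or range.

ROBOT

A 6-joint arm with a two-finger parallel gripper is mounted at the origin on the work surface. World frame = base frame: x ahead of the robot, y to its left, z up, the work surface at z = 0. Lengths are in m, angles in rad, forces in N, time in s.
With the tool pointing down it reaches from about 0.25 to 0.775 m from the base axis. Payload 4 kg.
Tool frame: the origin (TCP) lies midway between the tips of the shut fingers; the grasp point (between the pads) lies 19 mm behind it (robot.tcp_to_grasp is the z of the grasp point in the tool frame, in m); z points along the fingers, y is the line along which they close (so a half turn about z gives the same grasp; the last joint's range is limited). The gripper opens to 94 mm and grips with 3 to 60 N. Pads are 16 mm wide; open, the fingers measure 119 mm over their backs; the gripper's body (75 mm by 177 mm) begins 78 mm behind the grasp point.
Start: joints at [-1.332, 0.087, 1.371, -0, 1.684, -0.103], TCP at [0.184, -0.518, 0.206] pointing down, gripper open.
Joint ranges: [-3.1, 3.1], [-0.76, 2.03], [0.27, 2.55], [-1.08, 4.22], [0.17, 2.65], [-2.57, 2.57]. Speed limits (rad/s): [2.79, 2.79, 3.14, 3.14, 3.14, 3.14].

INTERFACE

Orientations are given as [roll, pitch, yaw] about the fixed x, y, z axes, in that order (R = Rz(yaw) Ry(pitch) Rx(roll)).
In Python, from bench import robot gives the robot as it stands. The module is installed in compiled form; this text tells all that it offers.
- The arm moves only by the tool move_arm, never from a script. Its argument "motion" is one flat list of numbers, 7 for each row, row after row: the turn, a rotation vector about the tool's x, y, z in units of 45 degrees (1.0 is 45 degrees), then the shift along the tool's x, y, z in units of 100 mm (1.0 is 100 mm), then the opening, from 0 (shut) to 1 (fully open). A call has 1 to 12 rows; each row shifts and turns the commanded pose from where the row before left it, along the tool's axes as they then stand; what a row does not reach is not made up. A row lasts 1/12 s, in which the tool goes at most 41.7 mm and 7.16 degrees, less where a joint would pass 70% of its speed; a pose out of reach is approached as far as the arm can. A call with a number of a shift or a turn outside -1 to 1 is refused whole. A call with a gripper value outside its range is refused whole. The fingers move at their own pace and stop on an object; the grip force is fixed at half the most. Time passes only in rows, so rows that do not move let the fingers close. It gives the time, the measured TCP pose, the force, the opening and the grip force at its end, in the units of the state.
- robot.get_obs(): the state, without advancing time (a new reading comes with each control period).
- robot.snapshot(name): name is "side" or "top"; returns the picture (384x512x3 uint8, red, green, blue); there is no depth.
- robot.get_calibration(name): a dict with "fx", "fy", "cx", "cy" (pixels), "k1" (the pictures are not rectified: a ray, as slopes to the right and down, at radius r is drawn at 1 + k1 r^2 times it, then the intrinsics apply), "R" (3x3) and "t" (3): a world point X has camera coordinates R X + t. Camera axes: x right, y down, z forward; pixel columns grow to the right and rows downward; lengths in m; the calibration is good to about 2 mm. A picture is of the moment at which its call begins. get_calibration takes no time and is no camera call.
- robot.close_job(): hands the job in; it is judged then, once.
The state is a dict: "time": time; "joint_positions": joint angles; "qvel": joint speeds; "joint_torque": joint torques, N m; "tool_pos": TCP position; "ee_rot": TCP orientation; "wrist_force": force on the tool from outside, world axes, zero at the start; "wrist_torque": the same for the moment, N m; "width": finger opening in m; "finger_force": force on a finger pad.
Only numpy, scipy, OpenCV 4.12 (cv2) and the standard library are available. Lean on these libraries where they do the work, as an engineer would, in place of code of your own. Each camera call takes 0.05 s, during which the arm holds its last target. There are 200 camera calls.

## Working session

There is one attempt and no reset: what is moved stays moved. The work goes in short steps, Python scripts to look and compute and a tool call to move; the robot and the scene stay as the last step left them, time stands still between calls to the robot, and variables do not carry over. Pictures are saved under pics/ and viewed, at most 14 in all, crops included, and the job is handed in when it is done.

Besides the shell and the picture viewer there is one more tool, called after "Request:" as name(argument=value, ...) on one line, values as JSON. move_arm: Moves the arm, as the interface text tells. Shifts and turns lie within -1 to 1; 1 stands for 100 mm of shift or 45 degrees of turn. Its arguments: {"type":"object","properties":{"motion":{"type":"array","items":{"type":"number"}}},"required":["motion"]}

```bash
mkdir -p pics; cat > h.py <<'E'
import numpy as np, cv2
from bench import robot
def cal(n):
    c=robot.get_calibration(n); K=np.array([[c['fx'],0,c['cx']],[0,c['fy'],c['cy']],[0,0,1.]])
    return K,c['k1'],np.array(c['R']),np.array(c['t'])
def ray(n,px):
    K,k1,R,t=cal(n); px=np.atleast_2d(np.array(px,float))
    u=cv2.undistortPoints(px[:,None],K,np.array([k1,0,0,0.]))[:,0]
    d=np.c_[u,np.ones(len(u))]@R
    return -R.T@t,d
def onz(n,px,z):
    o,d=ray(n,px); s=(z-o[2])/d[:,2]; return o+d*s[:,None]
def proj(n,X):
    K,k1,R,t=cal(n)
    return cv2.projectPoints(np.atleast_2d(np.array(X,float)),cv2.Rodrigues(R)[0],t,K,np.array([k1,0,0,0.]))[0][:,0]
def snap(n,f=None):
    im=robot.snapshot(n)[...,::-1].copy()
    if f: cv2.imwrite('pics/'+f+'.png',im)
    return im
E
python3 - <<'E'
from h import *
a=snap('top','top0');b=snap('side','side0')
for n in('top','side'):
    K,k,R,t=cal(n);print(n,K[0,0],k,-R.T@t,R.round(2).tolist())
o=robot.get_obs();print(o['tool_pos'],o['ee_rot'],o['width'],o['time'])
for n in ('top','side'):
    cv2.imwrite(f'pics/{n}0b.png',cv2.resize(cv2.imread(f'pics/{n}0.png'),(800,600),interpolation=cv2.INTER_CUBIC))
E
```

```text
top 380.99485736389687 0.024293285928694 [ 0.452769   -0.05164424  1.11929559] [[-0.0, -1.0, 0.0], [-1.0, 0.0, -0.06], [0.06, -0.0, -1.0]]
side 367.0422300536552 -0.10798117424190029 [0.26477234 0.80225284 0.60616745] [[-0.96, -0.28, -0.02], [-0.12, 0.47, -0.88], [0.26, -0.84, -0.48]]
[ 0.18418875 -0.51772587  0.20445159] [-3.13968497e+00 -1.60663870e-04  3.41770913e-01] 0.09409112972127454 0.1
```

View pics/top0b.png

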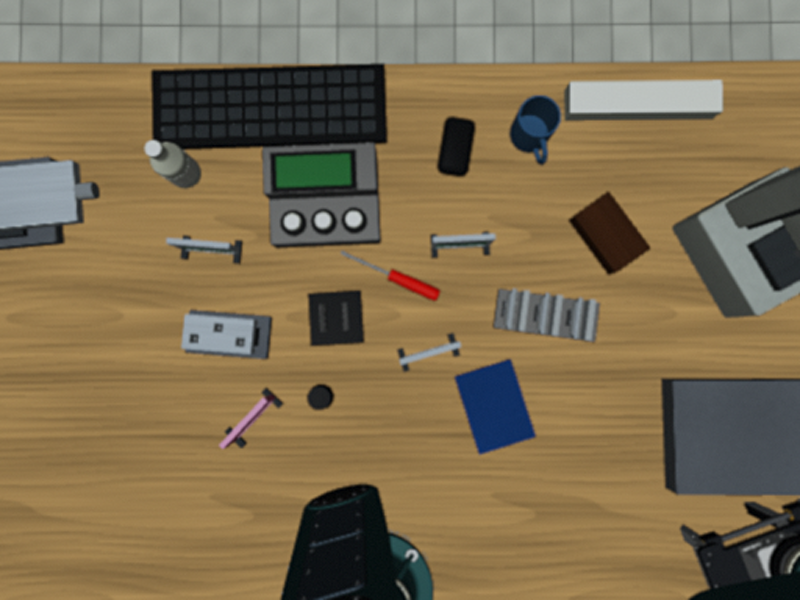

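View pics/side0b.png

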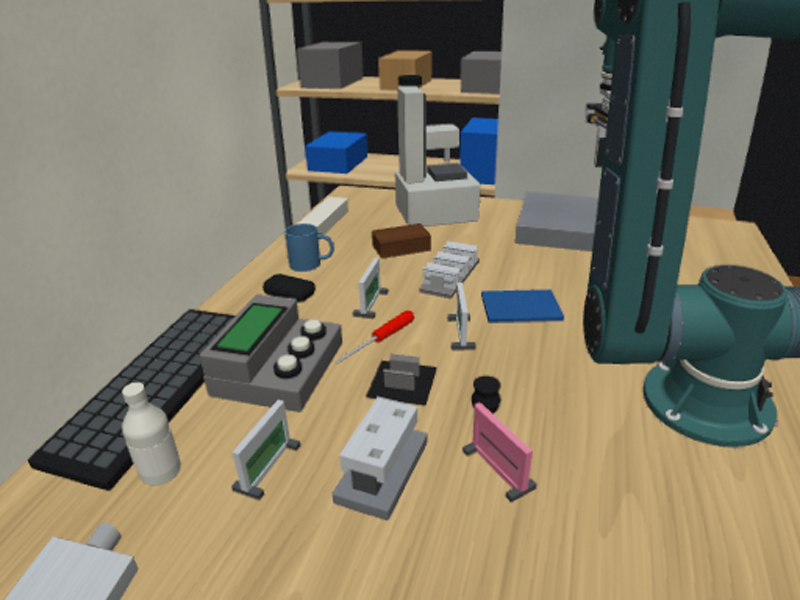

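Candidates (800-px pictures):
- **Panels:** silver/green ones at top (205,245), (462,242) and (430,352). The pink one at (250,418) is the look-alike, so I leave it.
- **Plate:** the holed one at (220,333). The aluminium box at (35,195) is not it.
- **Stand:** (336,318).
- **Rack:** (547,315).
- **Keys:** (292,222), (323,220) and (353,218).
- **Loupe:** (320,397).
- **Case:** (610,232).

Next is one close crop to check these.

```bash
python3 - <<'E'
from h import *
im=cv2.imread('pics/top0.png')[128:240,100:400]
cv2.imwrite('pics/c1.png',cv2.resize(im,(800,299),interpolation=cv2.INTER_CUBIC))
a=cv2.resize(cv2.imread('pics/top0.png')[128:240,100:250],(800,597),interpolation=cv2.INTER_CUBIC)
b=cv2.resize(cv2.imread('pics/top0.png')[128:240,245:395],(800,597),interpolation=cv2.INTER_CUBIC)
cv2.imwrite('pics/c2.png',a);cv2.imwrite('pics/c3.png',b)
E
```

```text
(no output)
```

View pics/c2.png

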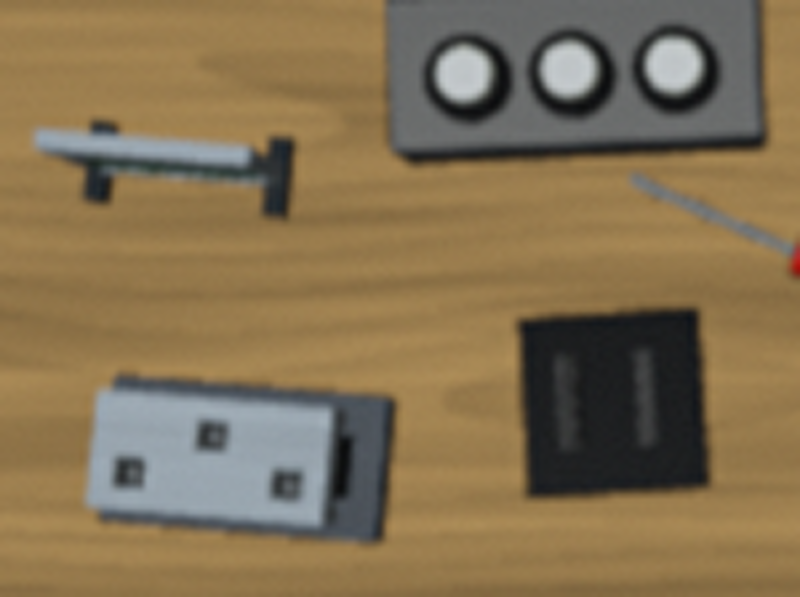

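View pics/c3.png

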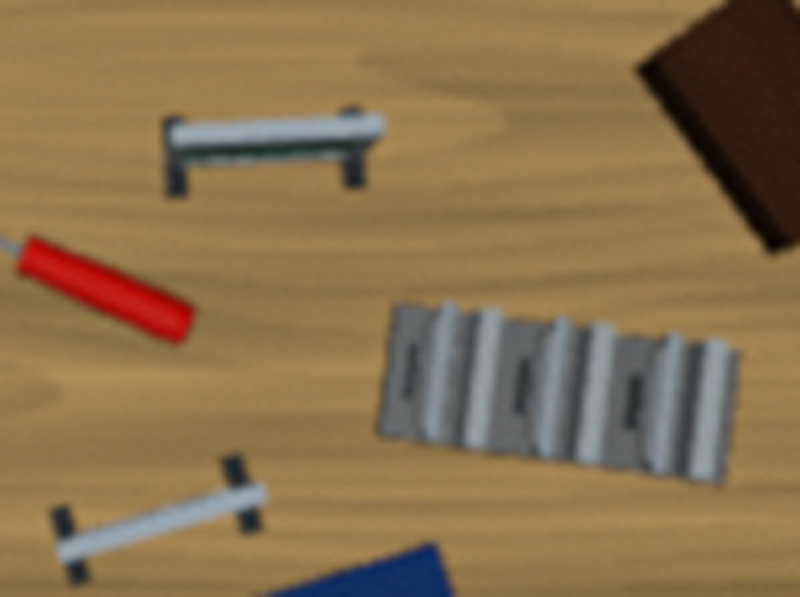

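The crops confirm three green/silver panels. Their top strips are bright, and their feet are dark. The holed plate has its +y row of two holes toward the robot. The rack's lip pairs are at crop x 461, 576 and 690. The stand is the black square at (615,402). Now measuring.

```bash
cat >> h.py <<'E'
def comps(im,lo,hi,amin,S=4):
    "upsampled low-saturation bright regions -> list of (centre px, rect corners px, area px)"
    b=cv2.resize(im,None,fx=S,fy=S,interpolation=cv2.INTER_CUBIC); h=cv2.cvtColor(b,cv2.COLOR_BGR2HSV)
    m=cv2.inRange(h,np.array(lo),np.array(hi)); out=[]
    for c in cv2.findContours(m,cv2.RETR_EXTERNAL,cv2.CHAIN_APPROX_NONE)[0]:
        a=cv2.contourArea(c)/S/S
        if a>=amin:
            r=cv2.boxPoints(cv2.minAreaRect(c)); M=cv2.moments(c)
            f=lambda p:(np.array(p)+.5)/S-.5
            out.append((f([M['m10']/M['m00'],M['m01']/M['m00']]),f(r),a))
    return out
def rect(n,r,z):
    P=onz(n,r,z)[:,:2]; e=P[1]-P[0],P[2]-P[1]; L=[np.linalg.norm(v) for v in e]; k=int(L[1]>L[0])
    return P.mean(0),L[k],L[1-k],np.degrees(np.arctan2(e[k][1],e[k][0]))%180
E
python3 - <<'E'
from h import *
im=cv2.imread('pics/top0.png')
for c,r,a in comps(im,(0,0,135),(179,70,255),30):
    for z in ((.08,.05) if a<300 else (.08,)):
        C,l,w,th=rect('top',r,z); print(c.round(1),round(a),z,'C',(C*1000).round(1),'L %.1f W %.1f th %.1f'%(l*1e3,w*1e3,th))
print('dark')
for c,r,a in comps(im,(0,0,0),(179,120,60),100):
    C,l,w,th=rect('top',r,.006); print(c.round(1),round(a),'C',(C*1000).round(1),'L %.1f W %.1f th %.1f'%(l*1e3,w*1e3,th))
E
```

```text
[489.5 356.7] 85 0.08 C [  82.2 -657.2] L 51.1 W 23.8 th 167.9
[489.5 356.7] 85 0.05 C [  71.5 -674.7] L 52.6 W 24.4 th 167.9
[155.1 270. ] 139 0.08 C [312.7 227.3] L 112.5 W 11.6 th 137.8
[155.1 270. ] 139 0.05 C [308.7 235.3] L 115.7 W 11.9 th 137.8
[274.8 225.4] 182 0.08 C [431.9 -96.2] L 112.6 W 14.9 th 106.0
[274.8 225.4] 182 0.05 C [431.3 -97.5] L 115.9 W 15.3 th 106.0
[138.5 213.3] 979 0.08 C [465.1 274.1] L 121.5 W 63.4 th 84.3
[377.7 203.9] 87 0.08 C [ 488.9 -377.9] L 71.9 W 14.0 th 172.9
[377.7 203.9] 87 0.05 C [ 489.9 -387.3] L 73.9 W 14.4 th 172.9
[369.4 202.9] 57 0.08 C [ 492.4 -354.2] L 71.1 W 8.8 th 169.9
[369.4 202.9] 57 0.05 C [ 493.6 -363. ] L 73.2 W 9.0 th 169.9
[356.5 201. ] 83 0.08 C [ 497.  -320.4] L 71.4 W 13.4 th 172.6
[356.5 201. ] 83 0.05 C [ 498.3 -328.1] L 73.5 W 13.8 th 172.6
[348.1 200. ] 56 0.08 C [ 500.8 -296.6] L 71.2 W 8.1 th 170.8
[348.1 200. ] 56 0.05 C [ 502.2 -303.6] L 73.3 W 8.3 th 170.8
[335.3 198. ] 80 0.08 C [ 505.2 -262.6] L 71.9 W 12.1 th 172.5
[335.3 198. ] 80 0.05 C [ 506.7 -268.7] L 74.0 W 12.4 th 172.5
[326.9 196.8] 55 0.08 C [ 509.3 -2
[... 3783 characters left out ...]
 90.2
[214.7 203.1] 1065 C [495.9  76.3] L 97.8 W 96.8 th 93.5
[  8.7 148.7] 102 C [657.4 668.2] L 67.9 W 18.5 th 95.8
[497.6 164.5] 861 C [ 604.3 -754. ] L 102.3 W 83.1 th 28.1
[187.4 142.3] 202 C [675.  156.9] L 47.6 W 47.1 th 0.3
[206.8 141.4] 198 C [677.4  99.5] L 47.8 W 46.5 th 44.7
[226.3 140.6] 198 C [679.9  42.4] L 47.6 W 46.5 th 180.0
[496.1 139.2] 116 C [ 677.7 -744. ] L 105.5 W 13.9 th 107.7
[493.3 116.4] 105 C [ 737.9 -727.9] L 154.2 W 14.7 th 117.9
[201.3 111.5] 1657 C [768.7 103.9] L 210.3 W 89.6 th 92.0
[291.6  93.4] 646 C [ 820.7 -151.6] L 108.8 W 57.6 th 170.3
[418.2  73.7] 102 C [ 876.9 -510.1] L 260.5 W 7.0 th 89.7
[172.5  67.7] 7342 C [897.4 203.5] L 443.3 W 154.9 th 91.8
```

```bash
python3 - <<'E'
from h import *
im=cv2.imread('pics/top0.png')
# rack base outline: low saturation grey of any brightness, in rack region
sub=im.copy(); mask=np.zeros(im.shape[:2],np.uint8); mask[180:222,312:388]=1; sub[mask==0]=(0,255,255)
for c,r,a in comps(sub,(0,0,0),(179,75,255),300):
    for z in (.006,.012): C,l,w,th=rect('top',r,z); print('rack',z,a,(C*1e3).round(1),'L %.1f W %.1f th %.1f'%(l*1e3,w*1e3,th))
# brightness profile along rack y at several rack x, z=.05, to find lips edges
yaw=np.radians(th-90); C0=C
ux=np.array([np.cos(yaw),np.sin(yaw)]); uy=np.array([-ux[1],ux[0]]); g=cv2.cvtColor(im,cv2.COLOR_BGR2GRAY)
for s0 in(-60,0,60):
    prof=[]
    ss=np.arange(-24,24.1,2)
    for s in ss:
        P=[np.r_[C0+ux*t/1e3+uy*(s0+s)/1e3,.05] for t in np.arange(-24,25,6)]
        q=proj('top',P).astype(np.float32); prof.append(cv2.remap(g,q[:,0],q[:,1],cv2.INTER_LINEAR).mean())
    print(s0,' '.join('%d:%d'%(s,p) for s,p in zip(ss,prof)))
# stand wall tops
sub=im[185:222,198:232]; g2=cv2.resize(sub,None,fx=6,fy=6,interpolation=cv2.INTER_CUBIC)
h=g2.max(2); m=((h>45)&(g2.min(2)>35)).astype(np.uint8)*255; 
for c in cv2.findContours(m,cv2.RETR_EXTERNAL,cv2.CHAIN_APPROX_NONE)[0]:
    if 300<cv2.contourArea(c)<3000:
        r=(cv2.boxPoints(cv2.minAreaRect(c))+.5)/6-.5+[198,185]; C,l,w,t=rect('top',r,.042);print('stand wall',(C*1e3).round(1),(l*1e3).round(1),(w*1e3).round(1),t.round(1))
# side view: panels' tops & plate
s=cv2.imread('pics/side0.png')
for c,r,a in comps(s,(0,0,150),(179,60,255),60):
    if a<4000 and c[0]<400: print('side',c.round(1),r.round(1).tolist(),round(a))
for n,p in dict(A=(.4319,-.0962,.08),B=(.6251,.3106,.08),C=(.634,-.158,.08),plate=(.4651,.2741,.08)).items(): print(n,proj('side',p).round(1))
E
```

```text
rack 0.006 1681.375 [ 501.9 -318.3] L 192.5 W 80.7 th 81.7
rack 0.012 1681.375 [ 501.6 -316.9] L 191.4 W 80.3 th 81.7
-60 -24:114 -22:103 -20:97 -18:103 -16:120 -14:139 -12:149 -10:153 -8:150 -6:136 -4:112 -2:85 0:69 2:68 4:79 6:95 8:112 10:128 12:140 14:140 16:131 18:120 20:109 22:97 24:88
0 -24:93 -22:96 -20:98 -18:106 -16:122 -14:139 -12:150 -10:153 -8:148 -6:132 -4:106 -2:82 0:72 2:78 4:90 6:103 8:115 10:129 12:139 14:140 16:131 18:119 20:106 22:95 24:87
60 -24:99 -22:100 -20:101 -18:108 -16:124 -14:140 -12:152 -10:153 -8:146 -6:128 -4:102 -2:82 0:81 2:89 4:97 6:106 8:116 10:129 12:138 14:139 16:130 18:116 20:103 22:94 24:88
stand wall [494.4  97.7] 50.2 10.6 3.2
stand wall [496.8  55.7] 51.5 10.7 4.0
side [ 45.8 364.8] [[2.0999999046325684, 334.1000061035156], [84.5999984741211, 334.1000061035156], [84.5999984741211, 383.3999938964844], [2.0999999046325684, 383.3999938964844]] 2286
side [163.5 274.7] [[141.39999389648438, 300.8999938964844], [169.60000610351562, 250.10000610351562], [181.10000610351562, 256.5], [152.89999389648438, 307.29998779296875]] 196
side [241.8 276.7] [[2
[... 1918 characters left out ...]
4000015258789], [252.6999969482422, 108.0], [308.0, 110.5], [307.29998779296875, 124.9000015258789]] 296
side [281.8  82.2] [[270.3999938964844, 81.30000305175781], [290.29998779296875, 74.80000305175781], [293.20001220703125, 83.9000015258789], [273.3999938964844, 90.4000015258789]] 82
side [186.7  83.2] [[178.10000610351562, 61.5], [190.39999389648438, 60.0], [196.0, 107.5999984741211], [183.6999969482422, 109.0999984741211]] 481
side [180.1  22.6] [[172.3000030517578, 1.600000023841858], [185.10000610351562, 0.4000000059604645], [190.39999389648438, 54.599998474121094], [177.6999969482422, 55.900001525878906]] 438
A [[294.5 189.5]]
B [[164.5 271.9]]
C [[235.2 171.9]]
plate [[242.4 274.8]]
```

```bash
cat >> h.py <<'E'
from scipy.spatial.transform import Rotation as Ro
def Rt(yaw,tilt=0): return Ro.from_euler('z',yaw,degrees=True)*Ro.from_euler('x',180,degrees=True)*Ro.from_euler('y',tilt,degrees=True)
def plan(steps,g=True):
    "steps: (pos mm, yaw, tilt); pos = grasp point if g else TCP. prints shift (in current tool frame) then turn"
    o=robot.get_obs(); p=np.array(o['tool_pos'])*1e3; R=Ro.from_euler('xyz',o['ee_rot'])
    print('t %.1f tcp'%o['time'],p.round(1),'F',np.round(o['wrist_force'],1),'w %.1f ff %.1f'%(o['width']*1e3,o['finger_force']),'q',np.round(o['joint_positions'],2))
    for P,yaw,tilt in steps:
        R2=Rt(yaw,tilt); P=np.array(P,float)+(R2.as_matrix()[:,2]*19 if g else 0)
        s=R.inv().apply(P-p)/100; w=(R.inv()*R2).as_rotvec(degrees=True)/45
        print('shift',s.round(3),'rows>=%.1f'%(np.linalg.norm(s)/.417),'turn',w.round(3),'rows>=%.1f'%(np.linalg.norm(w)*45/7.16)); p,R=P,R2
E
python3 - <<'E'
from h import *
k=robot.get_calibration('top')
plan([((465,274,200),84.3,0),((465,274,200),84.3,-45),((465.1,274.1,66),84.3,-45)])
o1,d1=ray('top',[[186.4,141.3],[206.2,140.5],[225.8,139.7]]);o2,d2=ray('side',[[183,230.9],[191.6,218.8],[199.5,207.7]])
for a,b in zip(d1,d2):
    s=np.linalg.lstsq(np.c_[a,-b],o2-o1,rcond=None)[0]; print((o1+a*s[0])*1e3,(o2+b*s[1])*1e3)
E
```

```text
t 0.1 tcp [ 184.2 -517.7  204.5] F [ 0.   0.2 -0.4] w 94.1 ff 0.0 q [-1.33  0.09  1.37 -0.    1.68 -0.1 ]
shift [ 5.299 -6.518  0.248] rows>=20.2 turn [-0.002 -0.002 -1.438] rows>=9.0
shift [-0.134 -0.    -0.056] rows>=0.3 turn [ 0. -1. -0.] rows>=6.3
shift [0.948 0.001 0.947] rows>=3.2 turn [0. 0. 0.] rows>=0.0
[666.47081144 148.78744089  63.75300358] [664.85082092 148.16660445  63.3071379 ]
[668.68633649  93.6007353   63.3202512 ] [667.25865402  93.06999421  62.95532897]
[670.76794597  38.80140371  63.46534027] [669.30669965  38.27421749  63.11847404]
```

Request:
move_arm(motion=[0,0,0,0.241,-0.296,0,1,0,0,0,0.241,-0.296,0,1,0,0,0,0.241,-0.296,0,1,0,0,0,0.241,-0.296,0,1,0,0,0,0.241,-0.296,0,1,0,0,0,0.241,-0.296,0,1,0,0,0,0.241,-0.296,0,1,0,0,0,0.241,-0.296,0,1,0,0,0,0.241,-0.296,0,1,0,0,0,0.241,-0.296,0,1,0,0,0,0.241,-0.296,0,1])

```text
time: 1.02
tool_pos: [0.3249, -0.1207, 0.2052]
ee_rot: [3.141, -0.0, 0.341]
wrist_force: [1.5, -0.5, 0.1]
width: 0.094
finger_force: 0.0
```

Request:
move_arm(motion=[0,0,0,0.241,-0.296,0,1,0,0,0,0.241,-0.296,0,1,0,0,0,0.241,-0.296,0,1,0,0,0,0.241,-0.296,0,1,0,0,0,0.241,-0.296,0,1,0,0,0,0.241,-0.296,0,1,0,0,0,0.241,-0.296,0,1,0,0,0,0.241,-0.296,0,1,0,0,0,0.241,-0.296,0,1,0,0,0,0.241,-0.296,0,1,0,0,0,0.241,-0.296,0,1])

```text
time: 1.93
tool_pos: [0.4655, 0.275, 0.2048]
ee_rot: [3.141, 0.001, 0.342]
wrist_force: [0.4, -1.0, 1.1]
width: 0.094
finger_force: 0.0
```

Request:
move_arm(motion=[0,0,-0.144,0,0,0,1,0,0,-0.144,0,0,0,1,0,0,-0.144,0,0,0,1,0,0,-0.144,0,0,0,1,0,0,-0.144,0,0,0,1,0,0,-0.144,0,0,0,1,0,0,-0.144,0,0,0,1,0,0,-0.144,0,0,0,1,0,0,-0.144,0,0,0,1,0,0,-0.144,0,0,0,1,0,0,0,0,0,0,1])

```text
time: 2.85
tool_pos: [0.4653, 0.2729, 0.2047]
ee_rot: [-3.14, 0.001, 1.475]
wrist_force: [0.0, -0.2, 0.5]
width: 0.0942
finger_force: 0.0
```

Request:
move_arm(motion=[0,-0.125,0,0,0,0,1,0,-0.125,0,0,0,0,1,0,-0.125,0,0,0,0,1,0,-0.125,0,0,0,0,1,0,-0.125,0,0,0,0,1,0,-0.125,0,0,0,0,1,0,-0.125,0,0,0,0,1,0,-0.125,0,0,0,0,1,0,0,0,0,0,0,1])

```text
time: 3.6
tool_pos: [0.4644, 0.2746, 0.1995]
ee_rot: [-3.133, 0.794, 1.481]
wrist_force: [0.1, -1.0, -1.7]
width: 0.0937
finger_force: 0.0
```

```bash
python3 - <<'E'
from h import *
plan([((465,274,200),84.3,-45),((465.1,274.1,66),84.3,-45)])
E
```

```text
t 3.6 tcp [464.4 274.6 199.5] F [ 0.1 -1.  -1.7] w 93.7 ff 0.0 q [ 0.74  0.5   1.07 -0.6   2.13  0.66]
shift [-0.005  0.007  0.191] rows>=0.5 turn [-0.002  0.011  0.009] rows>=0.1
shift [0.948 0.001 0.947] rows>=3.2 turn [0. 0. 0.] rows>=0.0
```

Request:
move_arm(motion=[0,0,0,0.118,0.001,0.142,1,0,0,0,0.118,0.001,0.142,1,0,0,0,0.118,0.001,0.142,1,0,0,0,0.118,0.001,0.142,1,0,0,0,0.118,0.001,0.142,1,0,0,0,0.118,0.001,0.142,1,0,0,0,0.118,0.001,0.142,1,0,0,0,0.118,0.001,0.142,1,0,0,0,0,0,0,1,0,0,0,0,0,0,1])

```text
time: 4.43
tool_pos: [0.4647, 0.2586, 0.0583]
ee_rot: [-3.141, 0.785, 1.471]
wrist_force: [0.4, 0.5, 0.0]
width: 0.094
finger_force: 0.0
```

```bash
python3 - <<'E'
from h import *
plan([((465.1,274.1,66),84.3,-45)])
o=cv2.resize(snap('side')[180:384,130:400],(800,604))[:600];cv2.imwrite('pics/s1.png',o)
E
```

```text
t 4.4 tcp [464.7 258.6  58.3] F [0.4 0.5 0. ] w 94.0 ff 0.0 q [ 0.72  0.57  1.25 -0.53  1.9   0.8 ]
shift [ 0.055 -0.012  0.027] rows>=0.1 turn [-0.001  0.    -0.   ] rows>=0.0
```

View pics/s1.png

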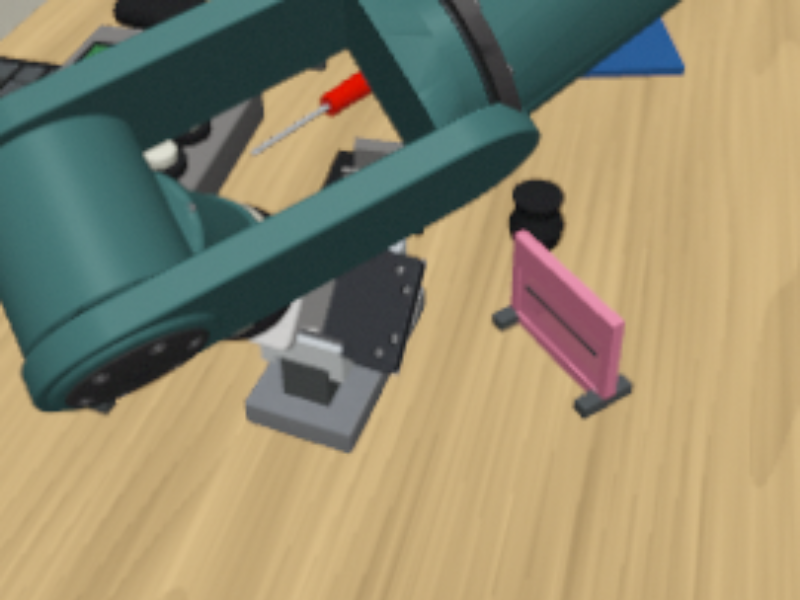

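The tilted gripper straddles the plate at crop (360,300), clear of the pedestal base. I'll close it there.

Request:
move_arm(motion=[0,0,0,0.055,-0.012,0.027,1,0,0,0,0,0,0,1,0,0,0,0,0,0,0,0,0,0,0,0,0,0,0,0,0,0,0,0,0,0,0,0,0,0,0,0,0,0,0,0,0,0,0,0,0,0,0,0,0,0,0,0,0,0,0,0,0,0,0,0,0,0,0,0,0,0,0,0,0,0,0])

```text
time: 5.4
tool_pos: [0.464, 0.2616, 0.0526]
ee_rot: [-3.141, 0.785, 1.473]
wrist_force: [-0.3, 0.8, 1.4]
width: 0.0596
finger_force: 29.9
```

```bash
python3 - <<'E'
from h import *
plan([((465.1,274.1,66),84.3,-45),((465.1,274.1,160),84.3,-45)])
E
```

```text
t 5.4 tcp [464.  261.6  52.6] F [-0.3  0.8  1.4] w 59.6 ff 29.9 q [ 0.73  0.58  1.25 -0.53  1.89  0.81]
shift [-0.006 -0.001  0.007] rows>=0.0 turn [0.001 0.    0.001] rows>=0.0
shift [-0.665  0.    -0.665] rows>=2.3 turn [0. 0. 0.] rows>=0.0
```

Request:
move_arm(motion=[0,0,0,-0.04,0,-0.04,0,0,0,0,-0.04,0,-0.04,0,0,0,0,-0.08,0,-0.08,0,0,0,0,-0.1,0,-0.1,0,0,0,0,-0.1,0,-0.1,0,0,0,0,-0.1,0,-0.1,0,0,0,0,-0.1,0,-0.1,0,0,0,0,-0.1,0,-0.1,0,0,0,0,0,0,0,0])

```text
time: 6.15
tool_pos: [0.4653, 0.2624, 0.1504]
ee_rot: [3.133, 0.781, 1.467]
wrist_force: [0.4, 0.8, -3.3]
width: 0.0598
finger_force: 29.9
```

Request:
move_arm(motion=[0,0.143,0,0,0,0,0,0,0.143,0,0,0,0,0,0,0.143,0,0,0,0,0,0,0.143,0,0,0,0,0,0,0.143,0,0,0,0,0,0,0.143,0,0,0,0,0,0,0.143,0,0,0,0,0])

```text
time: 6.73
tool_pos: [0.4639, 0.2613, 0.1468]
ee_rot: [3.14, -0.005, 1.473]
wrist_force: [-0.6, -0.2, -4.0]
width: 0.0597
finger_force: 29.9
```

Request:
move_arm(motion=[0,0.143,0,0,0,0,0,0,0.143,0,0,0,0,0,0,0.143,0,0,0,0,0,0,0.143,0,0,0,0,0,0,0.143,0,0,0,0,0,0,0.143,0,0,0,0,0,0,0.143,0,0,0,0,0,0,0,0,0,0,0,0])

```text
time: 7.4
tool_pos: [0.4614, 0.258, 0.1405]
ee_rot: [-3.128, -0.784, 1.459]
wrist_force: [-1.0, -0.5, -5.5]
width: 0.0597
finger_force: 29.9
```

```bash
python3 - <<'E'
from h import *
plan([((495.6,76.7,135),84.3,45),((495.6,76.7,135),93.6,45),((495.6,76.7,70),93.6,45)])
snap('side','s2')
E
```

```text
t 7.4 tcp [461.4 258.  140.5] F [-1.  -0.5 -5.5] w 59.7 ff 29.9 q [-0.1  -0.06  1.86  0.8   1.42 -0.16]
shift [-1.288  0.527 -1.024] rows>=4.1 turn [-0.006  0.002 -0.011] rows>=0.1
shift [-0.001 -0.022 -0.001] rows>=0.1 turn [ 0.146  0.    -0.146] rows>=1.3
shift [-0.46 -0.    0.46] rows>=1.6 turn [0. 0. 0.] rows>=0.0
```

View pics/s2.png

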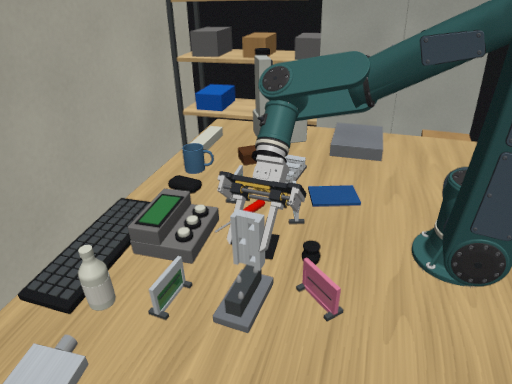

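The plate hangs on end at (248,237), clear of the pedestal. Moving it to the stand.

Request:
move_arm(motion=[0,0,0,-0.197,0.088,-0.188,0,0,0,0,-0.197,0.088,-0.188,0,0,0,0,-0.197,0.088,-0.188,0,0,0,0,-0.197,0.088,-0.188,0,0,0,0,-0.197,0.088,-0.188,0,0,0,0,-0.197,0.088,-0.188,0,0.07,0,-0.08,0,0,0,0,0.07,0,-0.08,0,0,0,0,0,0,0,0,0,0,0,0,0,0,0,0,0,0])

```text
time: 8.28
tool_pos: [0.5014, 0.0942, 0.1421]
ee_rot: [3.126, -0.783, 1.651]
wrist_force: [-0.7, -0.5, -3.8]
width: 0.0602
finger_force: 29.9
```

```bash
python3 - <<'E'
from h import *
plan([((495.6,76.7,150),93.6,45),((495.6,76.7,115),93.6,45),((495.6,76.7,69),93.6,45)])
im=snap('side')[120:320,180:380];im2=snap('top')[170:250,150:290]
cv2.imwrite('pics/s3.png',np.hstack([cv2.resize(im,(400,400)),cv2.resize(im2,(400,229)).copy() if 0 else cv2.copyMakeBorder(cv2.resize(im2,(400,229)),0,171,0,0,0)]))
E
```

```text
t 8.3 tcp [501.4  94.2 142.1] F [-0.7 -0.5 -3.8] w 60.2 ff 29.9 q [-0.39  0.15  1.63  0.7   1.72 -0.49]
shift [-0.064 -0.07   0.013] rows>=0.2 turn [0.004 0.003 0.016] rows>=0.1
shift [-0.247 -0.     0.247] rows>=0.8 turn [0. 0. 0.] rows>=0.0
shift [-0.325 -0.     0.325] rows>=1.1 turn [0. 0. 0.] rows>=0.0
```

View pics/s3.png

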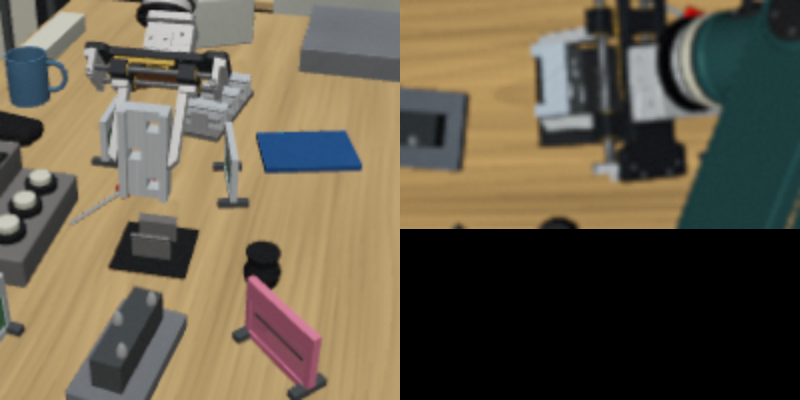

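The plate is upright above the stand, with crop stand centre (155,240). Next is a vertical descent.

Request:
move_arm(motion=[0,0,0.016,-0.064,-0.07,0.013,0,0,0,0,0,0,0,0,0,0,0,-0.082,0,0.082,0,0,0,0,-0.082,0,0.082,0,0,0,0,-0.082,0,0.082,0,0,0,0,0,0,0,0])

```text
time: 8.88
tool_pos: [0.492, 0.0901, 0.098]
ee_rot: [-3.136, -0.787, 1.626]
wrist_force: [-0.9, 0.2, -3.9]
width: 0.0601
finger_force: 29.9
```

```bash
python3 - <<'E'
from h import *
plan([((495.6,76.7,115),93.6,45),((495.6,76.7,67),93.6,45)])
E
```

```text
t 8.9 tcp [492.   90.1  98. ] F [-0.9  0.2 -3.9] w 60.1 ff 29.9 q [-0.41  0.19  1.69  0.69  1.66 -0.55]
shift [ 0.024  0.027 -0.027] rows>=0.1 turn [-0.    -0.003 -0.007] rows>=0.0
shift [-0.339 -0.     0.339] rows>=1.2 turn [0. 0. 0.] rows>=0.0
```

Request:
move_arm(motion=[0,0,0,0,0.027,0,0,0,0,0,0,0,0,0,0,0,0,-0.04,0,0.04,0,0,0,0,-0.04,0,0.04,0,0,0,0,-0.04,0,0.04,0,0,0,0,-0.04,0,0.04,0,0,0,0,-0.04,0,0.04,0,0,0,0,-0.04,0,0.04,0,0,0,0,-0.03,0,0.03,0,0,0,0,0,0,0,0])

```text
time: 9.72
tool_pos: [0.4961, 0.0901, 0.0621]
ee_rot: [3.141, -0.787, 1.631]
wrist_force: [-0.0, -0.1, -3.3]
width: 0.0602
finger_force: 29.9
```

```bash
python3 - <<'E'
from h import *
plan([((495.6,76.7,67),93.6,45)])
E
```

```text
t 9.7 tcp [496.1  90.1  62.1] F [-0.  -0.1 -3.3] w 60.2 ff 29.9 q [-0.41  0.24  1.72  0.69  1.6  -0.59]
shift [-0.06  -0.014  0.061] rows>=0.2 turn [ 0.003 -0.002 -0.003] rows>=0.0
```

Request:
move_arm(motion=[0,0,0,-0.01,-0.007,0.01,0,0,0,0,-0.01,-0.007,0.01,0,0,0,0,-0.01,0,0.01,0,0,0,0,-0.01,0,0.01,0,0,0,0,-0.01,0,0.01,0,0,0,0,0,0,0,0,0,0,0,0,0,0,0])

```text
time: 10.3
tool_pos: [0.4956, 0.0899, 0.0564]
ee_rot: [3.138, -0.786, 1.633]
wrist_force: [1.1, -0.3, -3.4]
width: 0.0599
finger_force: 29.9
```

Request:
move_arm(motion=[0,0,0,-0.008,0,0.008,0,0,0,0,0,0,0,0])

```text
time: 10.47
tool_pos: [0.4956, 0.0899, 0.0564]
ee_rot: [3.137, -0.787, 1.634]
wrist_force: [-1.0, -1.2, 3.4]
width: 0.0598
finger_force: 29.9
```

Request:
move_arm(motion=[0,0,0,-0.008,0,0.008,0,0,0,0,0,0,0,0])

```text
time: 10.63
tool_pos: [0.496, 0.0899, 0.056]
ee_rot: [3.136, -0.788, 1.635]
wrist_force: [-1.8, -2.3, 7.4]
width: 0.0599
finger_force: 30.0
```

Request:
move_arm(motion=[0,0,0,-0.008,0,0.008,0,0,0,0,0,0,0,0])

```text
time: 10.8
tool_pos: [0.4961, 0.0899, 0.0559]
ee_rot: [3.135, -0.788, 1.636]
wrist_force: [-3.0, -3.2, 11.2]
width: 0.0599
finger_force: 30.0
```

Request:
move_arm(motion=[0,0,0,0.015,0,-0.015,0,0,0,0,0,0,0,0])

```text
time: 10.97
tool_pos: [0.496, 0.0897, 0.0559]
ee_rot: [3.136, -0.786, 1.634]
wrist_force: [-1.3, -1.7, 4.3]
width: 0.06
finger_force: 30.0
```

```bash
python3 - <<'E'
from h import *
a=snap('top','t4');b=snap('side','s4')
A=cv2.resize(a[185:240,105:190],(800,518),interpolation=cv2.INTER_CUBIC)
B=cv2.resize(b[215:330,205:305],(400,460),interpolation=cv2.INTER_CUBIC);B2=cv2.resize(b[160:260,210:310],(400,400),interpolation=cv2.INTER_CUBIC)
A=cv2.resize(A,(400,259)); 
cv2.imwrite('pics/c4.png',np.hstack([np.vstack([A,np.zeros((341,400,3),np.uint8)])[:600],np.vstack([B2,cv2.resize(B[:230],(400,200))])]))
for n,c in dict(pinA=(-40,11),pinB=(40,11),pinC=(0,-11)).items():
    th=np.radians(84.3);u=np.array([np.cos(th),np.sin(th)]);v=np.array([-u[1],u[0]])
    for nm,C in(('vis',(465.1,274.1)),('touch',(465,270.3))):
        P=np.r_[np.array(C)+c[0]*u+c[1]*v,73]/1e3; print(n,nm,P.round(3),proj('top',P).round(1),proj('side',P).round(1))
E
```

```text
pinA vis [0.45  0.235 0.073] [[153.5 219. ]] [[254.9 266.4]]
pinA touch [0.45  0.232 0.073] [[154.8 219. ]] [[255.4 265.2]]
pinB vis [0.458 0.315 0.073] [[124.2 216.2]] [[239.3 292. ]]
pinB touch [0.458 0.311 0.073] [[125.6 216.3]] [[240.  290.7]]
pinC vis [0.476 0.273 0.073] [[139.8 209.6]] [[237.7 276. ]]
pinC touch [0.476 0.269 0.073] [[141.2 209.6]] [[238.3 274.8]]
```

View pics/c4.png

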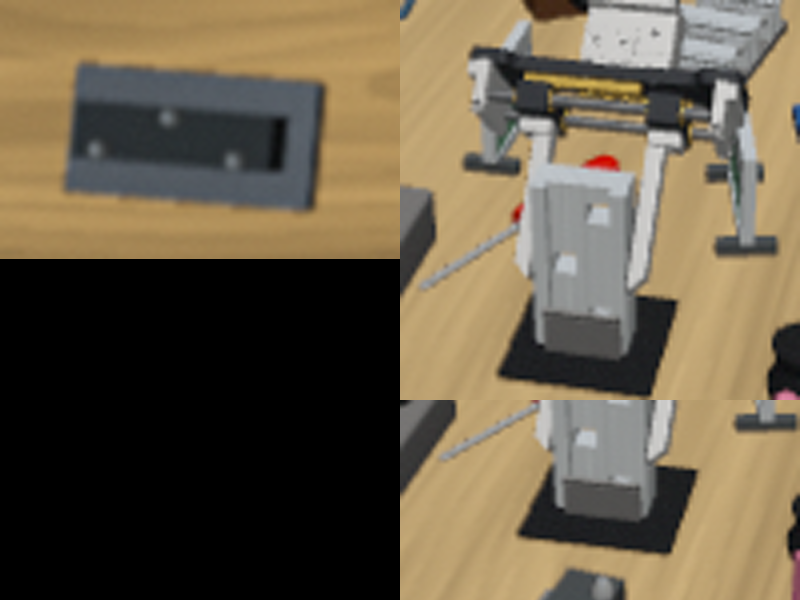

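```bash
python3 - <<'E'
from h import *
a=cv2.imread('pics/t4.png'); g=cv2.cvtColor(a,cv2.COLOR_BGR2GRAY).astype(float)
th=np.radians(84.3);u=np.array([np.cos(th),np.sin(th)]);v=np.array([-u[1],u[0]])
for c,p in zip([(-40,11),(40,11),(0,-11)],[(154,219),(125,217),(140,210)]):
    w=g[p[1]-4:p[1]+5,p[0]-4:p[0]+5]; w=np.clip(w-70,0,None); yy,xx=np.mgrid[p[1]-4:p[1]+5,p[0]-4:p[0]+5]
    q=[(w*xx).sum()/w.sum(),(w*yy).sum()/w.sum()]
    P=onz('top',q,.071)[0,:2]*1e3; print(np.round(q,2),P.round(1),'seat',(P-c[0]*u-c[1]*v).round(1),round(w.max()))
# base outline & block
sub=a.copy(); m=np.zeros(a.shape[:2],bool); m[195:233,113:178]=1; sub[~m]=(0,255,255)
for c,r,ar in comps(sub,(0,0,0),(179,110,150),400):
    for z in(.022,):print('base',ar,rect('top',r,z))
for c,r,ar in comps(sub,(0,0,0),(179,130,72),100):
    print('block',ar,rect('top',r,.06))
E
```

```text
[153.88 220.99] [444.7 234.7] seat [459.6 273.4] 45
[124.79 218.85] [451. 314.] seat [457.9 273.1] 43
[140.26 207.91] [480.7 272.4] seat [469.8 273.5] 42
base 1504.8125 (array([0.46566437, 0.27183869]), np.float64(0.15512530361586174), np.float64(0.08270713272127522), np.float64(84.79037758955253))
block 491.46875 (array([0.46518663, 0.26830761]), np.float64(0.1255634826324745), np.float64(0.03410184358714333), np.float64(85.31975045476496))
```

Request:
move_arm(motion=[0,0,0,0,0,0,0.75,0,0,0,0,0,0,0.8,0,0,0,0,0,0,1,0,0,0,0,0,0,1,0,0,0,0,0,0,1,0,0,0,0,0,0,1,0,0,0,0,0,-0.2,1,0,0,0,0,0,-0.3,1,0,0,0,0,0,-0.4,1,0,0,0,0,0,-0.4,1])

```text
time: 11.9
tool_pos: [0.4999, -0.0021, 0.1474]
ee_rot: [3.141, -0.787, 1.632]
wrist_force: [0.5, 0.8, -0.5]
width: 0.0939
finger_force: 0.0
```

Request:
move_arm(motion=[0,0,0,0.28,0,-0.28,1,0,0,0,0.28,0,-0.28,1,0,-0.143,0,0,0,0,1,0,-0.143,0,0,0,0,1,0,-0.143,0,0,0,0,1,0,-0.143,0,0,0,0,1,0,-0.143,0,0,0,0,1,0,-0.143,0,0,0,0,1,0,-0.143,0,0,0,0,1,0,0,0,0,0,0,1])

```text
time: 12.73
tool_pos: [0.5004, 0.002, 0.2274]
ee_rot: [3.137, 0.002, 1.638]
wrist_force: [-0.4, 0.3, -0.1]
width: 0.094
finger_force: 0.0
```

```bash
python3 - <<'E'
from h import *
z=Rt(93.6,-45).as_matrix()[:,2]
plan([((495.6,170,260),93.6,0),((495.6,170,260),93.6,-45),(np.array((495.6,76.7,66))-120*z,93.6,-45),((495.6,76.7,66),93.6,-45)])
a=snap('top','t5');snap('side','s5')
sub=a.copy(); m=np.zeros(a.shape[:2],bool); m[180:225,195:235]=1; sub[~m]=(0,255,255)
for c,r,ar in comps(sub,(0,0,120),(179,70,255),40): print(ar,c,rect('top',r,.126))
E
```

```text
t 12.7 tcp [500.4   2.  227.4] F [-0.4  0.3 -0.1] w 94.0 ff 0.0 q [-0.11 -0.03  1.45 -0.    1.72 -0.18]
shift [ 1.679  0.065 -0.139] rows>=4.0 turn [0.006 0.002 0.005] rows>=0.1
shift [-0.134  0.    -0.056] rows>=0.3 turn [-0. -1. -0.] rows>=6.3
shift [ 0.713 -0.059  0.83 ] rows>=2.6 turn [0. 0. 0.] rows>=0.0
shift [0.  0.  1.2] rows>=2.9 turn [0. 0. 0.] rows>=0.0
```

Request:
move_arm(motion=[0,0,0,0.336,0.013,-0.028,1,0,0,0,0.336,0.013,-0.028,1,0,0,0,0.336,0.013,-0.028,1,0,0,0,0.336,0.013,-0.028,1,0,0,0,0.336,0.013,-0.028,1,0,-0.143,0,0,0,0,1,0,-0.143,0,0,0,0,1,0,-0.143,0,0,0,0,1,0,-0.143,0,0,0,0,1,0,-0.143,0,0,0,0,1,0,-0.143,0,0,0,0,1,0,-0.143,0,0,0,0,1])

```text
time: 13.83
tool_pos: [0.4976, 0.165, 0.2399]
ee_rot: [3.14, 0.79, 1.626]
wrist_force: [-0.2, -0.7, -0.9]
width: 0.094
finger_force: 0.0
```

```bash
python3 - <<'E'
from h import *
z=Rt(93.6,-45).as_matrix()[:,2]
a=snap('top','t6');b=snap('side','s6')
plan([(np.array((495.6,76.7,66))-120*z,93.6,-45),((495.6,76.7,66),93.6,-45)])
cv2.imwrite('pics/c6.png',np.hstack([cv2.resize(a[170:240,180:250],(400,400),interpolation=cv2.INTER_CUBIC),cv2.resize(b[150:270,200:320],(400,400),interpolation=cv2.INTER_CUBIC)]))
E
```

```text
t 13.9 tcp [496.1 166.4 234.1] F [-0.1  0.3 -1.4] w 94.0 ff 0.0 q [ 0.62  0.3   1.26 -0.71  1.96  0.41]
shift [ 0.561 -0.052  0.809] rows>=2.4 turn [-0.01   0.006  0.006] rows>=0.1
shift [0.  0.  1.2] rows>=2.9 turn [0. 0. 0.] rows>=0.0
```

View pics/c6.png

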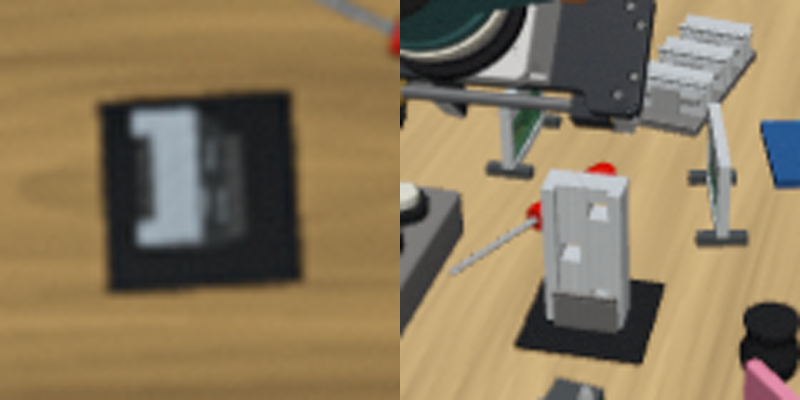

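The plate stands squarely in the channel at crop (165,178), rails to the left. Approaching it from the left.

Request:
move_arm(motion=[0,0,0,0.187,-0.017,0.27,1,0,0,0,0.187,-0.017,0.27,1,0,0,0,0.187,-0.017,0.27,1,0,0,0,0,0,0,1,0,0,0,0,0,0.25,1,0,0,0,0,0,0.25,1,0,0,0,0,0,0.25,1,0,0,0,0,0,0.25,1,0,0,0,0,0,0.15,1,0,0,0,0,0,0,1,0,0,0,0,0,0,1])

```text
time: 14.85
tool_pos: [0.499, 0.0659, 0.0634]
ee_rot: [3.136, 0.785, 1.623]
wrist_force: [-0.4, -0.1, 0.9]
width: 0.0939
finger_force: 0.0
```

```bash
python3 - <<'E'
from h import *
plan([((495.6,76.7,66),93.6,-45)])
a=cv2.imread('pics/t6.png')
sub=a.copy(); m=np.zeros(a.shape[:2],bool); m[180:225,195:235]=1; sub[~m]=(0,255,255)
for c,r,ar in comps(sub,(0,0,105),(179,75,255),40): print(ar,c,rect('top',r,.126))
E
```

```text
t 14.8 tcp [499.   65.9  63.4] F [-0.4 -0.1  0.9] w 93.9 ff 0.0 q [ 0.48  0.32  1.61 -0.7   1.59  0.54]
shift [ 0.059 -0.027  0.094] rows>=0.3 turn [-0.002 -0.001 -0.01 ] rows>=0.1
219.5 [209.68124763 200.47401765] (array([0.49800897, 0.07669957]), np.float64(0.061842303999863145), np.float64(0.03171119189947785), np.float64(3.1836298078494565))
```

Request:
move_arm(motion=[0,0,-0.01,0.059,-0.002,0.094,1,0,0,0,0,0,0,1,0,0,0,0,0,0,0,0,0,0,0,0,0,0,0,0,0,0,0,0,0,0,0,0,0,0,0,0,0,0,0,0,0,0,0,0,0,0,0,0,0,0,0,0,0,0,0,0,0,0,0,0,0,0,0,0,0,0,0,0,0,0,0])

```text
time: 15.77
tool_pos: [0.4981, 0.0645, 0.0512]
ee_rot: [-3.137, 0.786, 1.639]
wrist_force: [-1.9, 1.6, 1.2]
width: 0.06
finger_force: 30.0
```

```bash
python3 - <<'E'
from h import *
plan([((497,76.7,66),93.6,-45),((497,76.7,165),93.6,-45),((470,273.2,165),84.3,-45)])
E
```

```text
t 15.8 tcp [498.1  64.5  51.2] F [-1.9  1.6  1.2] w 60.0 ff 30.0 q [ 0.48  0.33  1.62 -0.71  1.57  0.55]
shift [-0.018 -0.003 -0.001] rows>=0.0 turn [-0.001  0.001  0.005] rows>=0.0
shift [-0.7  0.  -0.7] rows>=2.4 turn [0. 0. 0.] rows>=0.0
shift [ 1.4   -0.168 -1.4  ] rows>=4.8 turn [0.146 0.    0.146] rows>=1.3
```

Request:
move_arm(motion=[0,0,0,-0.05,0,-0.05,0,0,0,0,-0.05,0,-0.05,0,0,0,0,-0.1,0,-0.1,0,0,0,0,-0.1,0,-0.1,0,0,0,0,-0.1,0,-0.1,0,0,0,0,-0.1,0,-0.1,0,0,0,0,-0.1,0,-0.1,0,0,0,0,-0.1,0,-0.1,0,0,0,0,0,0,0,0])

```text
time: 16.52
tool_pos: [0.5002, 0.065, 0.1544]
ee_rot: [3.136, 0.785, 1.632]
wrist_force: [0.9, 0.2, -2.6]
width: 0.06
finger_force: 30.0
```

Request:
move_arm(motion=[0,0.143,0,0,0,0,0,0,0.143,0,0,0,0,0,0,0.143,0,0,0,0,0,0,0.143,0,0,0,0,0,0,0.143,0,0,0,0,0,0,0.143,0,0,0,0,0,0,0.143,0,0,0,0,0])

```text
time: 17.1
tool_pos: [0.4983, 0.0642, 0.1511]
ee_rot: [-3.14, -0.003, 1.637]
wrist_force: [0.6, -0.2, -4.7]
width: 0.0599
finger_force: 30.0
```

Request:
move_arm(motion=[0,0.143,0,0,0,0,0,0,0.143,0,0,0,0,0,0,0.143,0,0,0,0,0,0,0.143,0,0,0,0,0,0,0.143,0,0,0,0,0,0,0.143,0,0,0,0,0,0,0.143,0,0,0,0,0,0,0,0,0,0,0,0])

```text
time: 17.77
tool_pos: [0.4967, 0.0613, 0.1451]
ee_rot: [-3.123, -0.787, 1.618]
wrist_force: [-0.4, -1.4, -5.8]
width: 0.0597
finger_force: 30.0
```

```bash
python3 - <<'E'
from h import *
plan([((465.2,273.2,150),93.6,45),((465.2,273.2,150),84.3,45),((465.2,273.2,100),84.3,45)])
E
```

```text
t 17.8 tcp [496.7  61.3 145.1] F [-0.4 -1.4 -5.8] w 59.7 ff 30.0 q [-0.45  0.17  1.61  0.68  1.77 -0.51]
shift [ 1.539 -0.186  1.669] rows>=5.5 turn [-0.01  -0.003 -0.014] rows>=0.1
shift [-0.001  0.022 -0.001] rows>=0.1 turn [-0.146 -0.     0.146] rows>=1.3
shift [-0.354 -0.     0.354] rows>=1.2 turn [0. 0. 0.] rows>=0.0
```

Request:
move_arm(motion=[0,0,0,0.192,-0.023,0.209,0,0,0,0,0.192,-0.023,0.209,0,0,0,0,0.192,-0.023,0.209,0,0,0,0,0.192,-0.023,0.209,0,0,0,0,0.192,-0.023,0.209,0,0,0,0,0.192,-0.023,0.209,0,0,0,0,0.192,-0.023,0.209,0,0,0,0,0.192,-0.023,0.209,0,-0.078,0,0.066,0,0,0,0,-0.078,0,0.066,0,0,0,0,0,0,0,0,0,0,0,0,0,0,0,0,0,0])

```text
time: 18.77
tool_pos: [0.4638, 0.29, 0.1406]
ee_rot: [3.125, -0.784, 1.492]
wrist_force: [0.4, 0.5, -4.0]
width: 0.0596
finger_force: 30.0
```

```bash
python3 - <<'E'
from h import *
plan([((465.2,273.2,150),84.3,45),((465.2,273.2,92),84.3,45)])
a=snap('top','t7');b=snap('side','s7')
cv2.imwrite('pics/c7.png',np.hstack([cv2.resize(a[175:245,100:170],(400,400),interpolation=cv2.INTER_CUBIC),cv2.resize(b[190:330,170:310],(400,400),interpolation=cv2.INTER_CUBIC)]))
E
```

```text
t 18.8 tcp [463.8 290.  140.6] F [ 0.4  0.5 -4. ] w 59.6 ff 30.0 q [-0.03 -0.06  1.86  0.8   1.36 -0.13]
shift [-0.051  0.03   0.006] rows>=0.1 turn [0.002 0.002 0.018] rows>=0.1
shift [-0.41 -0.    0.41] rows>=1.4 turn [0. 0. 0.] rows>=0.0
```

View pics/c7.png

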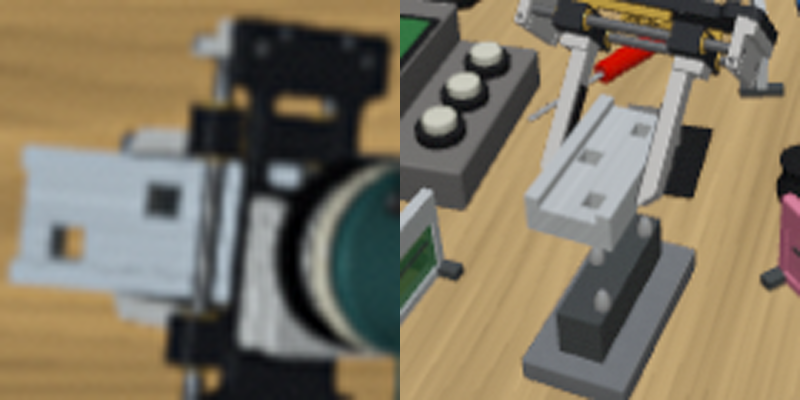

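The plate is railed side up above the pins: top crop centre (130,220), side crop pins (600,255), (645,228) and (602,300). Lowering to just above the pins, then comparing its left edge with the start picture.

Request:
move_arm(motion=[0,0,0.018,-0.051,0.03,0.006,0,0,0,0,0,0,0,0,0,0,0,-0.065,0,0.065,0,0,0,0,-0.065,0,0.065,0,0,0,0,-0.065,0,0.065,0,0,0,0,-0.065,0,0.065,0,0,0,0,-0.065,0,0.065,0,0,0,0,-0.065,0,0.065,0,0,0,0,0,0,0,0,0,0,0,0,0,0,0])

```text
time: 19.7
tool_pos: [0.4675, 0.2864, 0.0806]
ee_rot: [-3.139, -0.787, 1.464]
wrist_force: [-0.0, 0.4, -3.6]
width: 0.0603
finger_force: 30.0
```

```bash
cat > edge.py <<'E'
from h import *
th=np.radians(84.3);u=np.array([np.cos(th),np.sin(th)]);v=np.array([-u[1],u[0]])
def edge(im,z,C,vs,s=(45,80)):
    "sub-sample where silver gives way to wood (saturation rises) along +u from C, at height z"
    S=cv2.cvtColor(im,cv2.COLOR_BGR2HSV)[...,1].astype(np.float32); ss=np.arange(*s,.25); acc=0
    for t in vs:
        q=proj('top',[np.r_[C+u*a+v*t,z]/1e3 for a in ss]).astype(np.float32); acc=acc+cv2.remap(S,q[:,0],q[:,1],cv2.INTER_LINEAR)[:,0]/len(vs)
    lv=(acc[:20].mean()+acc[-20:].mean())/2; return ss[np.argmax(acc>lv)],acc[0],acc[-1]
E
python3 - <<'E'
from edge import *
plan([((465.2,273.2,94),84.3,45)])
o=robot.get_obs();p=np.array(o['tool_pos'])*1e3;zt=Ro.from_euler('xyz',o['ee_rot']).as_matrix()[:,2];g=p-19*zt;print('grasp',g.round(1))
C=np.array([465.2,273.2]); a0=cv2.imread('pics/top0.png');a=snap('top','t8')
print('seated',edge(a0,80,C,[-16,-12,-8,-4,0]),edge(a0,80,C,[4,8,12]))
zo=g[2]-5.2
for z in(zo+10,): print('held slab',z,edge(a,z,C,[-12,-8,-4,0,4]))
print('held rails',edge(a,zo+18,C,[-26,-24]),edge(a,zo+18,C,[24,26]))
E
```

```text
t 19.7 tcp [467.5 286.4  80.6] F [-0.   0.4 -3.6] w 60.3 ff 30.0 q [-0.04  0.02  1.92  0.83  1.27 -0.22]
shift [ 0.001 -0.01   0.001] rows>=0.0 turn [ 0.003 -0.002 -0.007] rows>=0.0
grasp [466.1 273.   94. ]
seated (np.float64(62.0), np.float32(31.415234), np.float32(127.84629)) (np.float64(61.75), np.float32(25.115885), np.float32(128.16081))
held slab 98.77362140595172 (np.float64(61.5), np.float32(30.798046), np.float32(126.66719))
held rails (np.float64(61.0), np.float32(31.493164), np.float32(125.197266)) (np.float64(61.5), np.float32(24.46289), np.float32(125.69531))
```

Request:
move_arm(motion=[0,0,-0.006,0.004,-0.009,0.004,0,0,0,0,0,0,0,0,0,0,0,-0.01,0,0.01,0,0,0,0,-0.01,0,0.01,0,0,0,0,-0.01,0,0.01,0,0,0,0,-0.01,0,0.01,0,0,0,0,0,0,0,0])

```text
time: 20.33
tool_pos: [0.467, 0.2869, 0.0754]
ee_rot: [3.138, -0.786, 1.472]
wrist_force: [-0.0, 0.4, -4.1]
width: 0.0595
finger_force: 30.0
```

Request:
move_arm(motion=[0,0,0,-0.01,0,0.01,0,0,0,0,-0.01,0,0.01,0,0,0,0,0,0,0,0])

```text
time: 20.58
tool_pos: [0.467, 0.2869, 0.0726]
ee_rot: [3.138, -0.786, 1.472]
wrist_force: [-0.8, -0.8, -3.1]
width: 0.0595
finger_force: 30.0
```

Request:
move_arm(motion=[0,0,0,-0.01,0,0.01,0,0,0,0,-0.01,0,0.01,0,0,0,0,0,0,0,0])

```text
time: 20.83
tool_pos: [0.4671, 0.2869, 0.0698]
ee_rot: [3.138, -0.786, 1.472]
wrist_force: [-1.0, 0.1, -3.2]
width: 0.0599
finger_force: 30.0
```

```bash
python3 - <<'E'
from h import *
plan([((465.1,273.5,75),84.3,45)])
E
```

```text
t 20.8 tcp [467.1 286.9  69.8] F [-1.   0.1 -3.2] w 59.9 ff 30.0 q [-0.04  0.04  1.93  0.84  1.25 -0.25]
shift [-0.059 -0.006  0.057] rows>=0.2 turn [ 0.004 -0.001  0.001] rows>=0.0
```

Request:
move_arm(motion=[0,0,0,-0.01,-0.003,0.01,0,0,0,0,-0.01,0,0.01,0,0,0,0,0,0,0,0])

```text
time: 21.08
tool_pos: [0.4667, 0.2869, 0.0669]
ee_rot: [3.138, -0.786, 1.472]
wrist_force: [0.4, -0.5, -4.6]
width: 0.0596
finger_force: 30.0
```

Request:
move_arm(motion=[0,0,0,-0.01,0,0.01,0,0,0,0,0,0,0,0,0,0,0,0,0,0,0])

```text
time: 21.33
tool_pos: [0.4669, 0.287, 0.0659]
ee_rot: [3.137, -0.787, 1.473]
wrist_force: [-0.7, 0.4, -4.0]
width: 0.0602
finger_force: 30.0
```

Request:
move_arm(motion=[0,0,0,-0.01,0,0.01,0,0,0,0,0,0,0,0,0,0,0,0,0,0,0])

```text
time: 21.58
tool_pos: [0.4669, 0.287, 0.0644]
ee_rot: [3.137, -0.787, 1.473]
wrist_force: [-0.5, 0.0, -2.8]
width: 0.0597
finger_force: 30.0
```

```bash
python3 - <<'E'
from h import *
plan([((465.1,273.5,75),84.3,45)])
E
```

```text
t 21.6 tcp [466.9 287.   64.4] F [-0.5  0.  -2.8] w 59.7 ff 30.0 q [-0.04  0.04  1.93  0.84  1.24 -0.26]
shift [-0.021 -0.005  0.019] rows>=0.1 turn [ 0.005 -0.001  0.001] rows>=0.0
```

Request:
move_arm(motion=[0,0,0,-0.01,0,0.01,0,0,0,0,0,0,0,0,0,0,0,0,0,0,0])

```text
time: 21.83
tool_pos: [0.4669, 0.287, 0.063]
ee_rot: [3.137, -0.787, 1.473]
wrist_force: [0.2, -0.2, -4.0]
width: 0.0601
finger_force: 30.0
```

Request:
move_arm(motion=[0,0,0,-0.01,0,0.01,0,0,0,0,0,0,0,0,0,0,0,0,0,0,0])

```text
time: 22.08
tool_pos: [0.4672, 0.2871, 0.0625]
ee_rot: [3.136, -0.787, 1.474]
wrist_force: [-2.3, -1.7, 3.2]
width: 0.0597
finger_force: 30.0
```

Request:
move_arm(motion=[0,0,0,-0.007,0,0.007,0,0,0,0,0,0,0,0,0,0,0,0,0,0,0])

```text
time: 22.33
tool_pos: [0.4672, 0.2872, 0.0625]
ee_rot: [3.135, -0.788, 1.475]
wrist_force: [-4.2, -5.3, 6.4]
width: 0.0602
finger_force: 30.0
```

Request:
move_arm(motion=[0,0,0,0.008,0,-0.008,0,0,0,0,0,0,0,0.75,0,0,0,0,0,0,0.8,0,0,0,0,0,0,1,0,0,0,0,0,0,1,0,0,0,0,0,0,1,0,0,0,0,0,0,1,0,0,0,0,0,-0.2,1,0,0,0,0,0,-0.3,1,0,0,0,0,0,-0.4,1,0,0,0,0,0,-0.4,1])

```text
time: 23.25
tool_pos: [0.4562, 0.1951, 0.154]
ee_rot: [3.14, -0.787, 1.472]
wrist_force: [1.6, 0.2, -0.1]
width: 0.0938
finger_force: 0.0
```

Request:
move_arm(motion=[0,-0.125,0,0,0,-0.15,1,0,-0.125,0,0,0,-0.15,1,0,-0.125,0,0,0,0,1,0,-0.125,0,0,0,0,1,0,-0.125,0,0,0,0,1,0,-0.125,0,0,0,0,1,0,-0.125,0,0,0,0,1,0,-0.125,0,0,0,0,1,0,0,0,-0.3,0,0,1,0,0,0,-0.3,0,0,1,0,0,0,0,0,0,1])

```text
time: 24.17
tool_pos: [0.4486, 0.114, 0.1755]
ee_rot: [3.139, 0.001, 1.469]
wrist_force: [-0.2, -0.6, 0.2]
width: 0.0946
finger_force: 0.0
```

```bash
python3 - <<'E'
from h import *
plan([((431.9,-96.2,180),16,0)])
a=snap('top','t9');b=snap('side','s9')
sub=a.copy(); sub[:140]=0
for c,r,ar in comps(sub,(0,0,135),(179,70,255),100):
    C,l,w,th=rect('top',r,.08); print(c.round(1),round(ar),'C',(C*1000).round(1),'L %.1f W %.1f th %.1f'%(l*1e3,w*1e3,th))
cv2.imwrite('pics/c9.png',np.hstack([cv2.resize(a[190:240,105:185],(400,250),interpolation=cv2.INTER_CUBIC),cv2.resize(b[230:330,190:350],(400,250),interpolation=cv2.INTER_CUBIC)]))
E
```

```text
t 24.2 tcp [448.6 114.  175.5] F [-0.2 -0.6  0.2] w 94.6 ff 0.0 q [ 0.13 -0.1   1.62 -0.    1.62  0.23]
shift [-2.108  0.046  0.148] rows>=5.1 turn [ 4.000e-03 -1.000e-03  1.515e+00] rows>=9.5
[152.3 273.2] 115 C [305.  234.4] L 92.3 W 12.0 th 137.7
[274.8 225.4] 190 C [431.7 -96.3] L 112.7 W 15.0 th 106.3
[377.7 204.1] 107 C [ 488.1 -378.1] L 73.5 W 16.7 th 173.4
[356.5 201.4] 106 C [ 495.7 -320.6] L 74.1 W 16.1 th 173.1
[335.3 198.3] 102 C [ 503.8 -263.1] L 74.6 W 15.4 th 173.0
[125.9 155. ] 159 C [625.5 309.9] L 112.6 W 13.8 th 86.3
[296.8 151.7] 159 C [ 633.8 -157.7] L 110.9 W 13.9 th 91.7
[477.6 167.9] 1431 C [ 607.3 -669.8] L 198.7 W 123.1 th 28.5
[ 18.1 141.8] 160 C [659.5 586.3] L 131.2 W 15.9 th 90.0
```

View pics/c9.png

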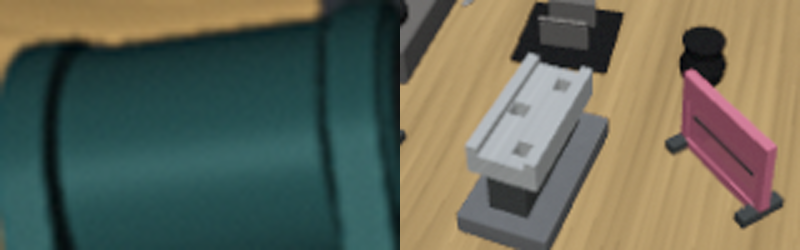

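The plate sits level on the pedestal at side crop (530,120). Now panel A, at top pixel (274.8,225.4), unmoved since the start.

```bash
python3 - <<'E'
from h import *
plan([((430.9,-96.5,150),106,0),((430.9,-96.5,68),106,0),((430.9,-96.5,190),106,0),((509.9,-256.5,190),171.7,0)])
E
```

```text
t 24.3 tcp [449.1 115.7 175.7] F [0.5 1.  0.1] w 94.0 ff 0.0 q [ 0.13 -0.1   1.62  0.    1.62  0.23]
shift [-2.131  0.035  0.442] rows>=5.2 turn [ 0.005 -0.002 -0.486] rows>=3.1
shift [ 0.   -0.    0.82] rows>=2.0 turn [0. 0. 0.] rows>=0.0
shift [ 0.    0.   -1.22] rows>=2.9 turn [0. 0. 0.] rows>=0.0
shift [-1.756  0.318  0.   ] rows>=4.3 turn [ 0.    0.   -1.46] rows>=9.2
```

Request:
move_arm(motion=[0,0,0,-0.3044,0.005,0,1,0,0,0,-0.3044,0.005,0,1,0,0,0,-0.3044,0.005,0,1,0,0,0,-0.3044,0.005,0,1,0,0,0,-0.3044,0.005,0,1,0,0,0,-0.3044,0.005,0,1,0,0,0,-0.3046,0.005,0,1,0,0,-0.122,0,0,0,0.5,0,0,-0.122,0,0,0,0.5,0,0,-0.122,0,0,0,0.5,0,0,-0.122,0,0,0,0.5,0,0,0,0,0,0,0.5])

```text
time: 25.27
tool_pos: [0.4314, -0.0964, 0.1754]
ee_rot: [3.137, -0.001, 1.854]
wrist_force: [0.5, 0.2, 0.7]
width: 0.0639
finger_force: 0.0
```

```bash
python3 - <<'E'
from h import *
plan([((430.9,-96.5,150),106,0),((430.9,-96.5,68),106,0)])
E
```

```text
t 25.3 tcp [431.4 -96.4 175.4] F [0.5 0.2 0.7] w 63.9 ff 0.0 q [-0.35 -0.15  1.66  0.    1.63 -0.63]
shift [ 0.    -0.006  0.444] rows>=1.1 turn [ 0.005 -0.001  0.005] rows>=0.0
shift [ 0.   -0.    0.82] rows>=2.0 turn [0. 0. 0.] rows>=0.0
```

Request:
move_arm(motion=[0,0,0.005,0,-0.005,0.18,0.5,0,0,0,0,0,0.18,0.5,0,0,0,0,0,0.18,0.5,0,0,0,0,0,0.18,0.5,0,0,0,0,0,0.18,0.5,0,0,0,0,0,0.18,0.5,0,0,0,0,0,0.18,0.5,0,0,0,0,0,0,0.5,0,0,0,0,0,0,0.5])

```text
time: 26.02
tool_pos: [0.4305, -0.0961, 0.0488]
ee_rot: [3.14, -0.002, 1.847]
wrist_force: [-0.2, 0.1, 0.2]
width: 0.0472
finger_force: 0.0
```

Request:
move_arm(motion=[0,0,0,0,0,0,0,0,0,0,0,0,0,0,0,0,0,0,0,0,0,0,0,0,0,0,0,0,0,0,0,0,0,0,0,0,0,0,0,0,0,0,0,0,0,0,0,0,0,0,0,0,0,0,0,0])

```text
time: 26.68
tool_pos: [0.431, -0.0967, 0.0496]
ee_rot: [3.138, 0.0, 1.849]
wrist_force: [-0.3, -0.4, 1.0]
width: 0.0099
finger_force: 30.0
```

```bash
python3 - <<'E'
from h import *
plan([((430.9,-96.5,68),106,0)])
b=snap('side','s10');a=snap('top','t10')
cv2.imwrite('pics/c10.png',np.hstack([cv2.resize(a[200:250,235:315],(400,250),interpolation=cv2.INTER_CUBIC),cv2.resize(b[120:240,220:380],(400,300),interpolation=cv2.INTER_CUBIC)[:250]]))
E
```

```text
t 26.7 tcp [431.  -96.7  49.6] F [-0.3 -0.4  1. ] w 9.9 ff 30.0 q [-0.35 -0.07  1.85  0.    1.36 -0.63]
shift [ 0.002 -0.     0.006] rows>=0.0 turn [ 0.004  0.    -0.002] rows>=0.0
```

View pics/c10.png

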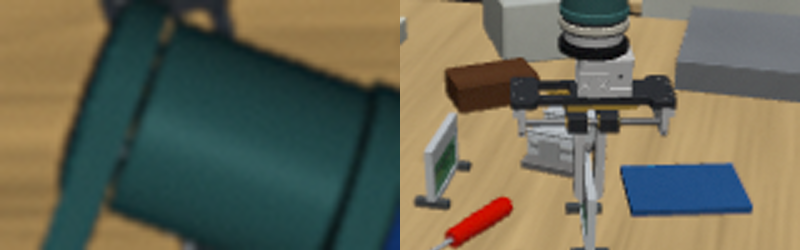

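Panel A is gripped at 9.9 mm; in the side crop (590,200) it is upright between the fingers. Carrying it to slot2.

Request:
move_arm(motion=[0,0,0,0,0,-0.2,0,0,0,0,0,0,-0.3,0,0,0,0,0,0,-0.3,0,0,0,0,0,0,-0.3,0,0,0,0,-0.293,0.053,0,0,0,0,0,-0.293,0.053,0,0,0,0,0,-0.293,0.053,0,0,0,0,0,-0.293,0.053,0,0,0,0,0,-0.293,0.053,0,0,0,0,0,-0.293,0.053,0,0])

```text
time: 27.62
tool_pos: [0.5096, -0.2581, 0.1583]
ee_rot: [3.139, -0.002, 1.849]
wrist_force: [0.8, 0.5, -2.9]
width: 0.0098
finger_force: 30.0
```

Request:
move_arm(motion=[0,0,-0.146,0,0,0,0,0,0,-0.146,0,0,0,0,0,0,-0.146,0,0,0,0,0,0,-0.146,0,0,0,0,0,0,-0.146,0,0,0,0,0,0,-0.146,0,0,0,0,0,0,-0.146,0,0,0,0,0,0,-0.146,0,0,0,0,0,0,-0.146,0,0,0,0,0,0,-0.146,0,0,0,0,0,0,0,0,0,0,0,0,0,0,0,0,0,0])

```text
time: 28.62
tool_pos: [0.5092, -0.2568, 0.1586]
ee_rot: [3.139, 0.002, 2.992]
wrist_force: [-0.2, 0.6, -2.5]
width: 0.0098
finger_force: 30.0
```

```bash
python3 - <<'E'
from h import *
plan([((509.9,-256.5,180),171.7,0),((509.9,-256.5,123),171.7,0)])
a=snap('top','t11');snap('side','s11')
C0=np.array([501.6,-316.9]);yaw=np.radians(-8.3);ux=np.array([np.cos(yaw),np.sin(yaw)]);uy=np.array([-ux[1],ux[0]])
E
```

```text
t 28.6 tcp [ 509.2 -256.8  158.6] F [-0.2  0.6 -2.5] w 9.8 ff 30.0 q [-0.57  0.14  1.4   0.    1.6  -1.99]
shift [-0.007  0.004 -0.024] rows>=0.1 turn [ 0.003  0.002 -0.005] rows>=0.0
shift [-0.   -0.    0.57] rows>=1.4 turn [0. 0. 0.] rows>=0.0
```

Request:
move_arm(motion=[0,0,0,-0.007,0.004,0.13,0,0,0,0,0,0,0.13,0,0,0,0,0,0,0.13,0,0,0,0,0,0,0.13,0,0,0,0,0,0,0,0,0,0,0,0,0,0,0])

```text
time: 29.22
tool_pos: [0.5098, -0.2563, 0.1067]
ee_rot: [3.139, 0.001, 2.994]
wrist_force: [-0.3, -0.5, -2.7]
width: 0.01
finger_force: 30.0
```

Request:
move_arm(motion=[0,0,0,0,0,0.02,0,0,0,0,0,0,0.02,0,0,0,0,0,0,0.02,0,0,0,0,0,0,0,0])

```text
time: 29.55
tool_pos: [0.5105, -0.2568, 0.1018]
ee_rot: [3.14, 0.004, 2.995]
wrist_force: [-0.4, -0.2, -3.4]
width: 0.01
finger_force: 30.0
```

Request:
move_arm(motion=[0,0,0,0,0,0.02,0,0,0,0,0,0,0.02,0,0,0,0,0,0,0,0])

```text
time: 29.8
tool_pos: [0.5102, -0.2566, 0.0971]
ee_rot: [3.14, 0.003, 2.995]
wrist_force: [-0.9, -0.0, -2.5]
width: 0.0101
finger_force: 30.0
```

Request:
move_arm(motion=[0,0,0,0,0,0.02,0,0,0,0,0,0,0.02,0,0,0,0,0,0,0,0])

```text
time: 30.05
tool_pos: [0.5105, -0.2571, 0.0935]
ee_rot: [3.141, 0.003, 2.995]
wrist_force: [0.1, 0.1, -2.3]
width: 0.0096
finger_force: 30.0
```

Request:
move_arm(motion=[0,0,0,0,0,0.02,0,0,0,0,0,0,0.02,0,0,0,0,0,0,0,0])

```text
time: 30.3
tool_pos: [0.5109, -0.2583, 0.0904]
ee_rot: [-3.14, 0.005, 2.995]
wrist_force: [-0.3, -3.3, -0.8]
width: 0.0095
finger_force: 30.0
```

Request:
move_arm(motion=[0,0,0,0,0,0.02,0,0,0,0,0,0,0.02,0,0,0,0,0,0,0,0])

```text
time: 30.55
tool_pos: [0.5109, -0.2583, 0.0867]
ee_rot: [-3.14, 0.005, 2.995]
wrist_force: [-0.6, -4.4, 3.0]
width: 0.0097
finger_force: 30.0
```

Request:
move_arm(motion=[0,0,0,0,0,0.02,0,0,0,0,0,0,0.02,0,0,0,0,0,0,0,0])

```text
time: 30.8
tool_pos: [0.511, -0.2583, 0.0823]
ee_rot: [-3.14, 0.006, 2.995]
wrist_force: [-0.3, -6.3, 1.3]
width: 0.01
finger_force: 30.0
```

Request:
move_arm(motion=[0,0,0,0,0,0.02,0,0,0,0,0,0,0.02,0,0,0,0,0,0,0,0])

```text
time: 31.05
tool_pos: [0.5108, -0.2583, 0.0776]
ee_rot: [-3.14, 0.005, 2.995]
wrist_force: [0.6, -5.6, 1.2]
width: 0.01
finger_force: 30.0
```

Request:
move_arm(motion=[0,0,0,0,-0.015,0.02,0,0,0,0,0,0,0.02,0,0,0,0,0,0,0.02,0,0,0,0,0,0,0,0])

```text
time: 31.38
tool_pos: [0.5101, -0.2584, 0.0707]
ee_rot: [3.141, 0.003, 2.995]
wrist_force: [0.2, -4.8, -2.9]
width: 0.0099
finger_force: 30.0
```

Request:
move_arm(motion=[0,0,0,0,0,0.02,0,0,0,0,0,0,0.02,0,0,0,0,0,0,0.02,0,0,0,0,0,0,0,0])

```text
time: 31.72
tool_pos: [0.5102, -0.2584, 0.0653]
ee_rot: [3.141, 0.003, 2.996]
wrist_force: [0.0, -5.3, -1.6]
width: 0.01
finger_force: 30.0
```

Request:
move_arm(motion=[0,0,0,0,0,0.02,0,0,0,0,0,0,0.02,0,0,0,0,0,0,0,0])

```text
time: 31.97
tool_pos: [0.5104, -0.2584, 0.0617]
ee_rot: [3.141, 0.004, 2.995]
wrist_force: [0.2, -5.4, 0.8]
width: 0.0097
finger_force: 30.0
```

Request:
move_arm(motion=[0,0,0,0,0,0.015,0,0,0,0,0,0,0.015,0,0,0,0,0,0,0,0])

```text
time: 32.22
tool_pos: [0.5106, -0.2585, 0.0616]
ee_rot: [3.141, 0.005, 2.996]
wrist_force: [-3.8, -3.0, 11.4]
width: 0.0099
finger_force: 30.0
```

Panel A is home: it bottomed at TCP z 61.6, against an expected 61.5. Releasing, rising, and checking the other panels.

Request:
move_arm(motion=[0,0,0,0,-0.01,-0.005,0,0,0,0,0,0,0,0.3,0,0,0,0,0,0,0.3,0,0,0,0,0,0,0.3,0,0,0,0,0,0,0.3,0,0,0,0,0,-0.1,0.3,0,0,0,0,0,-0.25,0.3,0,0,0,0,0,-0.25,0.3,0,0,0,0,0,-0.25,0.3,0,0,0,0,0,-0.25,0.3,0,0,0,0,0,0,0.3])

```text
time: 33.13
tool_pos: [0.5125, -0.2605, 0.1762]
ee_rot: [-3.139, 0.014, 2.996]
wrist_force: [-0.1, 0.2, 1.0]
width: 0.0282
finger_force: 0.0
```

```bash
cat > look.py <<'E'
from h import *
def look(tag):
    a=snap('top','t'+tag);b=snap('side','s'+tag); sub=a.copy(); sub[:135]=0; sub[:,:100]=0; sub[:,400:]=0
    for c,r,ar in comps(sub,(0,0,135),(179,70,255),50):
        for z in(.08,.092)if ar<300 else(.088,): C,l,w,th=rect('top',r,z); print(c.round(1),round(ar),z,'C',(C*1000).round(1),'L %.1f W %.1f th %.1f'%(l*1e3,w*1e3,th))
E
python3 - <<'E'
from look import *
look('12')
plan([((633.5,-157.7,150),91.7,0),((633.5,-157.7,68),91.7,0),((501.2,-317.5,190),91.7,0),((501.2,-317.5,190),171.7,0)])
E
```

```text
[155.1 270.1] 145 0.08 C [312.8 227.3] L 112.4 W 12.0 th 137.6
[155.1 270.1] 145 0.092 C [314.4 224.1] L 111.1 W 11.8 th 137.6
[376.7 211. ] 51 0.08 C [ 469.  -373.3] L 33.3 W 16.3 th 178.7
[376.7 211. ] 51 0.092 C [ 468.8 -369.6] L 32.9 W 16.1 th 178.7
[138. 213.] 1019 0.088 C [466.3 273.4] L 123.9 W 64.3 th 83.3
[232.3 167.5] 69 0.08 C [589.6  18.2] L 90.8 W 7.6 th 65.2
[232.3 167.5] 69 0.092 C [588.   17.4] L 89.7 W 7.5 th 65.2
[125.8 155. ] 159 0.08 C [625.6 309.9] L 112.6 W 13.7 th 86.4
[125.8 155. ] 159 0.092 C [623.7 305.7] L 111.3 W 13.5 th 86.4
[296.8 151.7] 159 0.08 C [ 633.6 -157.7] L 111.0 W 13.5 th 91.7
[296.8 151.7] 159 0.092 C [ 631.5 -156.5] L 109.7 W 13.3 th 91.7
[186.4 141.3] 83 0.08 C [663.3 145.4] L 28.5 W 28.2 th 0.3
[186.4 141.3] 83 0.092 C [660.9 143.1] L 28.1 W 27.8 th 0.3
[206.1 140.5] 83 0.08 C [665.3  91.5] L 28.5 W 27.5 th 0.2
[206.1 140.5] 83 0.092 C [662.8  89.9] L 28.2 W 27.2 th 0.2
[225.8 139.7] 83 0.08 C [666.9  37.2] L 28.9 W 27.8 th 89.8
[225.8 139.7] 83 0.092 C [664.4  36.2] L 28.6 W 27.5 th 89.8
t 33.2 tcp [ 510.5 -259.3  170.5] F [ 0.4  0.3 -0.6] w 28.4 ff 0.0 q [-0.57  0.14  1.38  0.    1.61 -2.  ]
shift [-1.067  1.184  0.402] rows>=3.9 turn [0.006 0.006 1.776] rows>=11.2
shift [ 0.   -0.    0.82] rows>=2.0 turn [0. 0. 0.] rows>=0.0
shift [-1.558 -1.37  -1.22 ] rows>=5.8 turn [0. 0. 0.] rows>=0.0
shift [0. 0. 0.] rows>=0.0 turn [ 0.     0.    -1.778] rows>=11.2
```

Request:
move_arm(motion=[0,0,0,-0.213,0.237,0,0.5,0,0,0,-0.213,0.237,0,0.5,0,0,0,-0.213,0.237,0,0.5,0,0,0,-0.213,0.237,0,0.5,0,0,0,-0.213,0.237,0,0.5,0,0,0.148,0,0,0,0.5,0,0,0.148,0,0,0,0.5,0,0,0.148,0,0,0,0.5,0,0,0.148,0,0,0,0.5,0,0,0.148,0,0,0,0.5,0,0,0.148,0,0,0,0.5])

```text
time: 34.15
tool_pos: [0.6313, -0.1569, 0.1666]
ee_rot: [3.141, -0.003, 2.293]
wrist_force: [0.1, 0.9, -0.0]
width: 0.0472
finger_force: 0.0
```

Request:
move_arm(motion=[0,0,0.148,0,0,0,0.5,0,0,0.148,0,0,0,0.5,0,0,0.148,0,0,0,0.5,0,0,0.148,0,0,0,0.5,0,0,0.148,0,0,0,0.5,0,0,0.148,0,0,0,0.5,0,0,0,0,0,0,0.5,0,0,0,0,0,0,0.5])

```text
time: 34.82
tool_pos: [0.6316, -0.1571, 0.1674]
ee_rot: [3.142, -0.002, 1.604]
wrist_force: [-0.3, -0.5, -0.7]
width: 0.047
finger_force: 0.0
```

```bash
python3 - <<'E'
from h import *
plan([((633.3,-157.7,68),91.7,0)])
E
```

```text
t 34.8 tcp [ 631.6 -157.1  167.4] F [-0.3 -0.5 -0.7] w 47.0 ff 0.0 q [-0.33  0.32  1.17  0.    1.65 -0.36]
shift [-0.009  0.017  1.184] rows>=2.8 turn [ 0.    -0.003  0.004] rows>=0.0
```

Request:
move_arm(motion=[0,0,0,-0.009,0.017,0.169,0.5,0,0,0,0,0,0.169,0.5,0,0,0,0,0,0.169,0.5,0,0,0,0,0,0.169,0.5,0,0,0,0,0,0.169,0.5,0,0,0,0,0,0.169,0.5,0,0,0,0,0,0.169,0.5,0,0,0,0,0,0,0.5,0,0,0,0,0,0,0.5])

```text
time: 35.57
tool_pos: [0.6332, -0.1578, 0.0493]
ee_rot: [-3.141, -0.002, 1.602]
wrist_force: [0.0, 0.2, 0.3]
width: 0.0471
finger_force: 0.0
```

Request:
move_arm(motion=[0,0,0,0,0,0,0,0,0,0,0,0,0,0,0,0,0,0,0,0,0,0,0,0,0,0,0,0,0,0,0,0,0,0,0,0,0,0,0,0,0,0,0,0,0,0,0,0,0,0,0,0,0,0,0,0])

```text
time: 36.23
tool_pos: [0.6345, -0.1583, 0.0515]
ee_rot: [3.138, -0.001, 1.601]
wrist_force: [-1.0, 0.3, -0.1]
width: 0.0097
finger_force: 30.0
```

Request:
move_arm(motion=[0,0,0,0,0,-0.2,0,0,0,0,0,0,-0.3,0,0,0,0,0,0,-0.3,0,0,0,0,0,0,-0.3,0,0,0,0,0,0,0,0,0,0,0,0,0,0,0])

```text
time: 36.73
tool_pos: [0.6353, -0.1587, 0.1632]
ee_rot: [3.134, 0.001, 1.601]
wrist_force: [0.1, 0.5, -3.6]
width: 0.0098
finger_force: 30.0
```

```bash
python3 - <<'E'
from h import *
plan([((501.5,-317.9,180),91.7,0),((501.5,-317.9,180),171.7,0)])
E
```

```text
t 36.7 tcp [ 635.3 -158.7  163.2] F [ 0.1  0.5 -3.6] w 9.8 ff 30.0 q [-0.33  0.33  1.17  0.    1.64 -0.36]
shift [-1.551 -1.386  0.012] rows>=5.0 turn [0.01  0.001 0.   ] rows>=0.1
shift [0. 0. 0.] rows>=0.0 turn [ 0.     0.    -1.778] rows>=11.2
```

Request:
move_arm(motion=[0,0,0,-0.222,-0.198,0,0,0,0,0,-0.222,-0.198,0,0,0,0,0,-0.222,-0.198,0,0,0,0,0,-0.222,-0.198,0,0,0,0,0,-0.222,-0.198,0,0,0,0,0,-0.222,-0.198,0,0,0,0,0,-0.222,-0.198,0,0])

```text
time: 37.32
tool_pos: [0.4979, -0.3176, 0.1566]
ee_rot: [-3.14, -0.005, 1.601]
wrist_force: [0.6, -0.3, -2.5]
width: 0.0101
finger_force: 30.0
```

Request:
move_arm(motion=[0,0,-0.148,0,0,0,0,0,0,-0.148,0,0,0,0,0,0,-0.148,0,0,0,0,0,0,-0.148,0,0,0,0,0,0,-0.148,0,0,0,0,0,0,-0.148,0,0,0,0,0,0,-0.148,0,0,0,0,0,0,-0.148,0,0,0,0,0,0,-0.148,0,0,0,0,0,0,-0.148,0,0,0,0,0,0,-0.148,0,0,0,0,0,0,-0.148,0,0,0,0])

```text
time: 38.32
tool_pos: [0.4989, -0.3167, 0.1565]
ee_rot: [3.137, -0.002, 3.001]
wrist_force: [0.2, -0.1, -1.9]
width: 0.01
finger_force: 30.0
```

Request:
move_arm(motion=[0,0,0,0,0,0,0,0,0,0,0,0,0,0])

```text
time: 38.48
tool_pos: [0.4992, -0.317, 0.1577]
ee_rot: [3.138, -0.001, 2.992]
wrist_force: [-0.4, 0.1, -1.8]
width: 0.0098
finger_force: 30.0
```

```bash
python3 - <<'E'
from h import *
plan([((501.5,-317.9,120),171.7,0)])
E
```

```text
t 38.5 tcp [ 499.2 -317.   157.7] F [-0.4  0.1 -1.8] w 9.8 ff 30.0 q [-0.66  0.19  1.34  0.    1.61 -2.08]
shift [-0.024 -0.008  0.566] rows>=1.4 turn [ 0.005 -0.001 -0.005] rows>=0.0
```

Request:
move_arm(motion=[0,0,-0.005,-0.024,-0.008,0.135,0,0,0,0,0,0,0.135,0,0,0,0,0,0,0.135,0,0,0,0,0,0,0.135,0,0,0,0,0,0,0,0,0,0,0,0,0,0,0])

```text
time: 38.98
tool_pos: [0.5018, -0.3181, 0.1043]
ee_rot: [3.138, -0.0, 2.998]
wrist_force: [0.9, 0.2, -2.4]
width: 0.0098
finger_force: 30.0
```

Request:
move_arm(motion=[0,0,0,0,0,0.02,0,0,0,0,0,0,0.02,0,0,0,0,0,0,0.02,0,0,0,0,0,0,0,0])

```text
time: 39.32
tool_pos: [0.5029, -0.319, 0.1009]
ee_rot: [3.14, 0.004, 2.999]
wrist_force: [-0.1, 0.7, -2.1]
width: 0.0099
finger_force: 30.0
```

Request:
move_arm(motion=[0,0,0,0,0,0.02,0,0,0,0,0,0,0.02,0,0,0,0,0,0,0,0])

```text
time: 39.57
tool_pos: [0.5026, -0.3188, 0.0963]
ee_rot: [3.14, 0.003, 2.999]
wrist_force: [-0.0, 0.0, -3.3]
width: 0.0098
finger_force: 30.0
```

Request:
move_arm(motion=[0,0,0,0,0,0.02,0,0,0,0,0,0,0.02,0,0,0,0,0,0,0,0])

```text
time: 39.82
tool_pos: [0.5026, -0.3187, 0.0921]
ee_rot: [3.14, 0.003, 2.999]
wrist_force: [-0.9, -0.7, -2.9]
width: 0.0102
finger_force: 30.0
```

Request:
move_arm(motion=[0,0,0,0,0,0.02,0,0,0,0,0,0,0.02,0,0,0,0,0,0,0,0])

```text
time: 40.07
tool_pos: [0.5027, -0.3189, 0.0882]
ee_rot: [3.14, 0.003, 2.999]
wrist_force: [0.7, -0.7, -2.9]
width: 0.01
finger_force: 30.0
```

Request:
move_arm(motion=[0,0,0,0,0,0.02,0,0,0,0,0,0,0.02,0,0,0,0,0,0,0,0])

```text
time: 40.32
tool_pos: [0.503, -0.3199, 0.0852]
ee_rot: [-3.141, 0.004, 2.999]
wrist_force: [0.6, -2.4, -1.6]
width: 0.0097
finger_force: 30.0
```

Request:
move_arm(motion=[0,0,0,0,-0.01,0.02,0,0,0,0,0,0,0.02,0,0,0,0,0,0,0.02,0,0,0,0,0,0,0,0])

```text
time: 40.65
tool_pos: [0.5029, -0.32, 0.0783]
ee_rot: [3.14, 0.004, 2.999]
wrist_force: [1.1, -1.1, -1.3]
width: 0.0098
finger_force: 30.0
```

Request:
move_arm(motion=[0,0,0,0,0,0.02,0,0,0,0,0,0,0.02,0,0,0,0,0,0,0.02,0,0,0,0,0,0,0,0])

```text
time: 40.98
tool_pos: [0.5025, -0.3199, 0.072]
ee_rot: [3.14, 0.003, 2.999]
wrist_force: [-0.0, -2.4, -1.3]
width: 0.0097
finger_force: 30.0
```

Request:
move_arm(motion=[0,0,0,0,0,0.02,0,0,0,0,0,0,0.02,0,0,0,0,0,0,0.02,0,0,0,0,0,0,0,0])

```text
time: 41.32
tool_pos: [0.5025, -0.3199, 0.066]
ee_rot: [3.14, 0.003, 2.999]
wrist_force: [-0.3, -2.1, -1.6]
width: 0.0102
finger_force: 30.0
```

Request:
move_arm(motion=[0,0,0,0,0,0.015,0,0,0,0,0,0,0.015,0,0,0,0,0,0,0,0])

```text
time: 41.57
tool_pos: [0.5027, -0.32, 0.0635]
ee_rot: [3.14, 0.003, 2.999]
wrist_force: [-0.2, -2.1, -0.9]
width: 0.0094
finger_force: 30.0
```

Request:
move_arm(motion=[0,0,0,0,0,0.015,0,0,0,0,0,0,0.015,0,0,0,0,0,0,0,0])

```text
time: 41.82
tool_pos: [0.5029, -0.32, 0.0634]
ee_rot: [3.141, 0.004, 2.999]
wrist_force: [-1.4, 0.9, 9.8]
width: 0.0103
finger_force: 30.0
```

Request:
move_arm(motion=[0,0,0,0,0,-0.01,0,0,0,0,0,0,0,0.3,0,0,0,0,0,0,0.3,0,0,0,0,0,0,0.3,0,0,0,0,0,0,0.3,0,0,0,0,0,-0.1,0.3,0,0,0,0,0,-0.25,0.3,0,0,0,0,0,-0.25,0.3,0,0,0,0,0,-0.25,0.3,0,0,0,0,0,-0.25,0.3,0,0,0,0,0,0,0.3])

```text
time: 42.73
tool_pos: [0.5049, -0.3218, 0.1793]
ee_rot: [-3.137, 0.014, 3.0]
wrist_force: [1.0, -0.6, 2.2]
width: 0.0281
finger_force: 0.0
```

```bash
python3 - <<'E'
from look import *
look('13')
plan([((625,310,150),171.7,0),((625,310,150),86,0)])
E
```

```text
[155.1 270.1] 147 0.08 C [312.7 227.3] L 112.4 W 12.0 th 137.5
[155.1 270.1] 147 0.092 C [314.3 224.1] L 111.1 W 11.9 th 137.5
[138. 213.] 1020 0.088 C [466.3 273.3] L 123.9 W 64.3 th 83.3
[326.7 197. ] 81 0.08 C [ 509.7 -238.2] L 74.5 W 10.3 th 172.1
[326.7 197. ] 81 0.092 C [ 509. -236.] L 73.6 W 10.2 th 172.1
[336.6 195.3] 176 0.08 C [ 512.2 -266. ] L 114.5 W 15.3 th 172.5
[336.6 195.3] 176 0.092 C [ 511.5 -263.5] L 113.2 W 15.1 th 172.5
[232.4 167.6] 70 0.08 C [589.4  17.7] L 91.9 W 7.6 th 65.2
[232.4 167.6] 70 0.092 C [587.8  16.9] L 90.9 W 7.5 th 65.2
[125.9 155. ] 160 0.08 C [625.6 309.9] L 112.6 W 13.7 th 86.4
[125.9 155. ] 160 0.092 C [623.6 305.7] L 111.3 W 13.6 th 86.4
[186.5 141.3] 83 0.08 C [663.3 145.4] L 28.5 W 28.2 th 0.3
[186.5 141.3] 83 0.092 C [660.9 143.1] L 28.1 W 27.8 th 0.3
[206.2 140.5] 83 0.08 C [665.3  91.2] L 28.5 W 28.2 th 0.2
[206.2 140.5] 83 0.092 C [662.8  89.5] L 28.2 W 27.9 th 0.2
[225.9 139.7] 84 0.08 C [666.9  37.2] L 28.9 W 27.8 th 89.8
[225.9 139.7] 84 0.092 C [664.4  36.2] L 28.6 W 27.5 th 89.8
t 42.8 tcp [ 503.  -320.4  173.4] F [-0.2 -0.4 -0.7] w 27.9 ff 0.0 q [-0.66  0.19  1.31  0.    1.63 -2.09]
shift [-0.312  6.413  0.425] rows>=15.4 turn [-0.     0.008  0.003] rows>=0.1
shift [0. 0. 0.] rows>=0.0 turn [ 0.    -0.     1.904] rows>=12.0
```

Request:
move_arm(motion=[0,0,0,-0.017,0.356,0,0.5,0,0,0,-0.017,0.356,0,0.5,0,0,0,-0.017,0.356,0,0.5,0,0,0,-0.017,0.356,0,0.5,0,0,0,-0.017,0.356,0,0.5,0,0,0,-0.017,0.356,0,0.5,0,0,0,-0.017,0.356,0,0.5,0,0,0,-0.017,0.356,0,0.5,0,0,0,-0.017,0.356,0,0.5])

```text
time: 43.58
tool_pos: [0.5618, -0.0031, 0.1698]
ee_rot: [3.14, -0.001, 2.999]
wrist_force: [1.3, 0.4, -0.6]
width: 0.0475
finger_force: 0.0
```

Request:
move_arm(motion=[0,0,0,-0.017,0.356,0,0.5,0,0,0,-0.017,0.356,0,0.5,0,0,0,-0.017,0.356,0,0.5,0,0,0,-0.017,0.356,0,0.5,0,0,0,-0.017,0.356,0,0.5,0,0,0,-0.017,0.356,0,0.5,0,0,0,-0.017,0.356,0,0.5,0,0,0,-0.017,0.356,0,0.5,0,0,0,-0.017,0.356,0,0.5])

```text
time: 44.33
tool_pos: [0.6225, 0.3114, 0.1698]
ee_rot: [-3.141, -0.001, 3.0]
wrist_force: [0.2, -0.7, 0.2]
width: 0.0469
finger_force: 0.0
```

Request:
move_arm(motion=[0,0,0.147,0,0,0,0.5,0,0,0.147,0,0,0,0.5,0,0,0.147,0,0,0,0.5,0,0,0.147,0,0,0,0.5,0,0,0.147,0,0,0,0.5,0,0,0.147,0,0,0,0.5,0,0,0.147,0,0,0,0.5,0,0,0.147,0,0,0,0.5,0,0,0.147,0,0,0,0.5,0,0,0.147,0,0,0,0.5,0,0,0.147,0,0,0,0.5,0,0,0.147,0,0,0,0.5])

```text
time: 45.33
tool_pos: [0.6224, 0.3096, 0.1696]
ee_rot: [-3.141, 0.001, 1.608]
wrist_force: [-0.9, -0.1, -0.7]
width: 0.0469
finger_force: 0.0
```

Request:
move_arm(motion=[0,0,0.147,0,0,0,0.5,0,0,0,0,0,0,0.5,0,0,0,0,0,0,0.5])

```text
time: 45.58
tool_pos: [0.6227, 0.3097, 0.1704]
ee_rot: [3.142, 0.001, 1.501]
wrist_force: [0.0, 0.1, 0.8]
width: 0.0469
finger_force: 0.0
```

```bash
python3 - <<'E'
from h import *
plan([((625.2,310,68),86,0)])
E
```

```text
t 45.6 tcp [622.7 309.7 170.4] F [0.  0.1 0.8] w 46.9 ff 0.0 q [ 0.38  0.42  1.03 -0.    1.69  0.45]
shift [0.005 0.025 1.214] rows>=2.9 turn [0.    0.001 0.001] rows>=0.0
```

Request:
move_arm(motion=[0,0,0,0.005,0.025,0.173,0.5,0,0,0,0,0,0.173,0.5,0,0,0,0,0,0.173,0.5,0,0,0,0,0,0.173,0.5,0,0,0,0,0,0.173,0.5,0,0,0,0,0,0.173,0.5,0,0,0,0,0,0.173,0.5,0,0,0,0,0,0,0.5,0,0,0,0,0,0,0.5])

```text
time: 46.33
tool_pos: [0.6251, 0.3099, 0.0494]
ee_rot: [-3.141, 0.001, 1.5]
wrist_force: [0.1, 0.2, 1.2]
width: 0.0468
finger_force: 0.0
```

Request:
move_arm(motion=[0,0,0,0,0,0,0,0,0,0,0,0,0,0,0,0,0,0,0,0,0,0,0,0,0,0,0,0,0,0,0,0,0,0,0,0,0,0,0,0,0,0,0,0,0,0,0,0,0,0,0,0,0,0,0,0])

```text
time: 47.0
tool_pos: [0.6265, 0.3105, 0.0521]
ee_rot: [3.138, -0.001, 1.499]
wrist_force: [-1.0, 0.1, 2.4]
width: 0.0096
finger_force: 29.9
```

Request:
move_arm(motion=[0,0,0,0,0,-0.2,0,0,0,0,0,0,-0.3,0,0,0,0,0,0,-0.3,0,0,0,0,0,0,-0.3,0,0,0,0,0,0,-0.3,0,0,0,0,0,0,0,0,0,0,0,0,0,0,0])

```text
time: 47.58
tool_pos: [0.6271, 0.3106, 0.1931]
ee_rot: [3.134, -0.003, 1.498]
wrist_force: [0.1, -1.0, -2.7]
width: 0.0098
finger_force: 29.9
```

```bash
python3 - <<'E'
from h import *
plan([((493,-379.2,200),86,0),((493,-379.2,200),171.7,0)])
E
```

```text
t 47.6 tcp [627.1 310.6 193.1] F [ 0.1 -1.  -2.7] w 9.8 ff 29.9 q [ 0.38  0.43  0.98 -0.    1.73  0.45]
shift [-6.977 -0.839  0.096] rows>=16.9 turn [ 0.01  -0.003 -0.003] rows>=0.1
shift [0. 0. 0.] rows>=0.0 turn [-0.     0.    -1.904] rows>=12.0
```

Request:
move_arm(motion=[0,0,0,-0.349,-0.042,0,0,0,0,0,-0.349,-0.042,0,0,0,0,0,-0.349,-0.042,0,0,0,0,0,-0.349,-0.042,0,0,0,0,0,-0.349,-0.042,0,0,0,0,0,-0.349,-0.042,0,0,0,0,0,-0.349,-0.042,0,0,0,0,0,-0.349,-0.042,0,0,0,0,0,-0.349,-0.042,0,0,0,0,0,-0.349,-0.042,0,0])

```text
time: 48.42
tool_pos: [0.5565, -0.0362, 0.1865]
ee_rot: [-3.138, -0.001, 1.499]
wrist_force: [-0.1, 0.9, -2.9]
width: 0.0099
finger_force: 30.0
```

Request:
move_arm(motion=[0,0,0,-0.349,-0.042,0,0,0,0,0,-0.349,-0.042,0,0,0,0,0,-0.349,-0.042,0,0,0,0,0,-0.349,-0.042,0,0,0,0,0,-0.349,-0.042,0,0,0,0,0,-0.349,-0.042,0,0,0,0,0,-0.349,-0.042,0,0,0,0,0,-0.349,-0.042,0,0,0,0,0,-0.349,-0.042,0,0,0,0,0,-0.349,-0.042,0,0])

```text
time: 49.25
tool_pos: [0.4898, -0.3804, 0.1857]
ee_rot: [-3.14, -0.005, 1.498]
wrist_force: [0.6, 0.1, -2.3]
width: 0.0099
finger_force: 30.0
```

Request:
move_arm(motion=[0,0,-0.147,0,0,0,0,0,0,-0.147,0,0,0,0,0,0,-0.147,0,0,0,0,0,0,-0.147,0,0,0,0,0,0,-0.147,0,0,0,0,0,0,-0.147,0,0,0,0,0,0,-0.147,0,0,0,0,0,0,-0.147,0,0,0,0,0,0,-0.147,0,0,0,0,0,0,-0.147,0,0,0,0,0,0,-0.147,0,0,0,0,0,0,-0.147,0,0,0,0])

```text
time: 50.25
tool_pos: [0.4905, -0.3787, 0.1856]
ee_rot: [3.137, -0.003, 2.89]
wrist_force: [-1.0, 0.1, -2.4]
width: 0.0097
finger_force: 30.0
```

Request:
move_arm(motion=[0,0,-0.147,0,0,0,0,0,0,0,0,0,0,0,0,0,0,0,0,0,0])

```text
time: 50.5
tool_pos: [0.4908, -0.379, 0.1869]
ee_rot: [3.137, -0.001, 2.996]
wrist_force: [-0.7, -0.1, -2.8]
width: 0.0099
finger_force: 30.0
```

```bash
python3 - <<'E'
from h import *
plan([((493,-379.2,122),171.7,0)])
E
```

```text
t 50.5 tcp [ 490.8 -379.   186.9] F [-0.7 -0.1 -2.8] w 9.9 ff 30.0 q [-0.75  0.25  1.22  0.    1.67 -2.18]
shift [-0.024 -0.003  0.839] rows>=2.0 turn [ 0.006 -0.002 -0.   ] rows>=0.0
```

Request:
move_arm(motion=[0,0,0,-0.024,-0.003,0.16,0,0,0,0,0,0,0.16,0,0,0,0,0,0,0.16,0,0,0,0,0,0,0.16,0,0,0,0,0,0,0.16,0,0,0,0,0,0,0,0,0,0,0,0,0,0,0])

```text
time: 51.08
tool_pos: [0.4933, -0.3793, 0.1081]
ee_rot: [3.137, -0.001, 2.998]
wrist_force: [0.1, -0.1, -2.0]
width: 0.0096
finger_force: 30.0
```

Request:
move_arm(motion=[0,0,0,0,0,0.02,0,0,0,0,0,0,0.02,0,0,0,0,0,0,0.02,0,0,0,0,0,0,0,0])

```text
time: 51.42
tool_pos: [0.4945, -0.3805, 0.105]
ee_rot: [3.141, 0.004, 2.999]
wrist_force: [-0.4, -0.1, -3.9]
width: 0.0098
finger_force: 30.0
```

Request:
move_arm(motion=[0,0,0,0,0,0.02,0,0,0,0,0,0,0.02,0,0,0,0,0,0,0,0])

```text
time: 51.67
tool_pos: [0.4948, -0.3807, 0.1022]
ee_rot: [3.141, 0.005, 2.999]
wrist_force: [-0.8, 0.2, 3.2]
width: 0.0102
finger_force: 30.0
```

Request:
move_arm(motion=[0,0,0,0,0,0.02,0,0,0,0,0,0,0.02,0,0,0,0,0,0,0,0])

```text
time: 51.92
tool_pos: [0.4948, -0.3809, 0.1018]
ee_rot: [-3.14, 0.006, 3.0]
wrist_force: [-5.3, 3.6, 14.6]
width: 0.0099
finger_force: 30.0
```

Request:
move_arm(motion=[0,0,0,0,0,0.02,0,0,0,0,0,0,0.02,0,0,0,0,0,0,0,0])

```text
time: 52.17
tool_pos: [0.4948, -0.381, 0.1015]
ee_rot: [-3.139, 0.008, 3.0]
wrist_force: [-9.8, 6.6, 26.1]
width: 0.0097
finger_force: 30.0
```

Request:
move_arm(motion=[0,0,0,0,0,0.02,0,0,0,0,0,0,0.02,0,0,0,0,0,0,0,0])

```text
time: 52.42
tool_pos: [0.4948, -0.3814, 0.1013]
ee_rot: [-3.137, 0.009, 2.999]
wrist_force: [-13.7, 9.4, 36.5]
width: 0.0097
finger_force: 30.1
```

Blocked at the lip height, so I'm raising it to look.

Request:
move_arm(motion=[0,0,0,0,0,-0.1,0,0,0,0,0,0,-0.1,0,0,0,0,0,0,-0.1,0,0,0,0,0,0,0,0,0,0,0,0,0,0,0])

```text
time: 52.83
tool_pos: [0.4945, -0.3805, 0.1181]
ee_rot: [3.14, 0.003, 2.999]
wrist_force: [-0.4, -0.3, -3.0]
width: 0.0101
finger_force: 30.0
```

```bash
python3 - <<'E'
from h import *
plan([((493,-379.2,122),171.7,0)])
a=snap('top','t14');b=snap('side','s14')
cv2.imwrite('pics/c14.png',np.hstack([cv2.resize(a[155:245,310:410],(440,396),interpolation=cv2.INTER_CUBIC),cv2.resize(b[110:220,240:340],(360,396),interpolation=cv2.INTER_CUBIC)]))
E
```

```text
t 52.8 tcp [ 494.5 -380.5  118.1] F [-0.4 -0.3 -3. ] w 10.1 ff 30.0 q [-0.75  0.28  1.32  0.    1.54 -2.18]
shift [0.017 0.01  0.151] rows>=0.4 turn [0.002 0.004 0.003] rows>=0.0
```

View pics/c14.png

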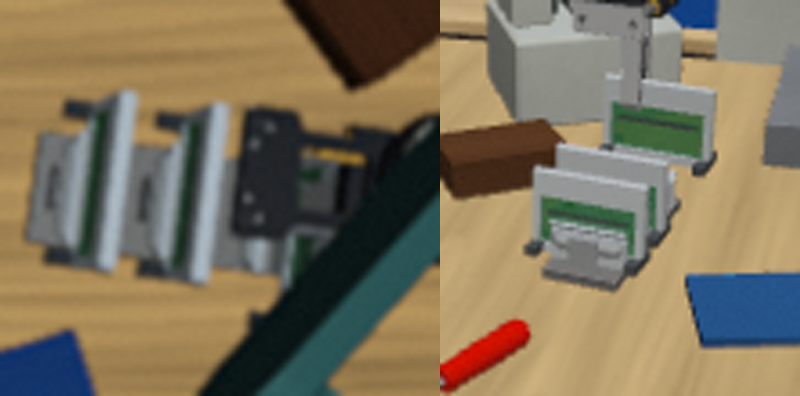

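The side crop shows panel B gripped far off-centre: finger at (632,90), panel from x=605 to 715. It was evidently knocked before the grasp. Measuring the offset.

```bash
python3 - <<'E'
from h import *
b=cv2.imread('pics/s14.png')
o=robot.get_obs();T=np.array(o['tool_pos']);R=Ro.from_euler('xyz',o['ee_rot']).as_matrix()
n=R[:,1]; P0=T+n*.005   # panel's +y face plane
def onpl(px):
    c,d=ray('side',px); s=((P0-c)@n)/(d@n); return c+d*s[:,None]
def corner(X): q=(X-T)@R*1e3; return q.round(1)
print(corner(onpl([[285.8,130.8],[316.4,135.6]])))
h=cv2.cvtColor(b,cv2.COLOR_BGR2HSV)
sub=b.copy(); m=np.zeros(b.shape[:2],bool); m[134:160,284:320]=1; sub[~m]=0
hs=cv2.resize(sub,None,fx=4,fy=4,interpolation=cv2.INTER_CUBIC); g=cv2.inRange(cv2.cvtColor(hs,cv2.COLOR_BGR2HSV),(45,70,40),(90,255,255))
cs=cv2.findContours(g,cv2.RETR_EXTERNAL,cv2.CHAIN_APPROX_NONE)[0]
for c in cs:
    if cv2.contourArea(c)>1500:
        bx=(cv2.boxPoints(cv2.minAreaRect(c))+.5)/4-.5; print('green',bx.round(1).tolist()); q=corner(onpl(bx)); print(q, q.mean(0))
# same green patch on home panels in side view for scale is unneeded
E
```

```text
[[-27.6   5.  -28.5]
 [ 83.2   5.  -27.3]]
green [[286.1000061035156, 149.3000030517578], [287.8999938964844, 137.89999389648438], [313.70001220703125, 142.10000610351562], [311.79998779296875, 153.39999389648438]]
[[-25.3   5.   41.3]
 [-19.2   5.   -3.3]
 [ 74.9   5.   -2.4]
 [ 70.6   5.   41. ]] [25.25  5.   19.15]
```

Panel B's centre lies 27.8 mm along tool +x from the grip, level and not slipped. I'll shift by that amount and insert.

Request:
move_arm(motion=[0,0,0,-0.09,0,0,0,0,0,0,-0.09,0,0,0,0,0,0,-0.085,0.003,0,0,0,0,0,0,0,0.05,0,0,0,0,0,0,0.05,0,0,0,0,0,0,0,0])

```text
time: 53.43
tool_pos: [0.52, -0.3831, 0.1064]
ee_rot: [3.138, 0.0, 3.0]
wrist_force: [-0.5, 0.9, -3.5]
width: 0.0095
finger_force: 30.0
```

Request:
move_arm(motion=[0,0,0,0,0,0.02,0,0,0,0,0,0,0.02,0,0,0,0,0,0,0.02,0,0,0,0,0,0,0,0])

```text
time: 53.77
tool_pos: [0.5205, -0.3839, 0.1028]
ee_rot: [3.14, 0.003, 2.999]
wrist_force: [-0.6, -0.6, -2.5]
width: 0.0099
finger_force: 30.0
```

Request:
move_arm(motion=[0,0,0,0,0,0.02,0,0,0,0,0,0,0.02,0,0,0,0,0,0,0,0])

```text
time: 54.02
tool_pos: [0.5198, -0.3838, 0.0979]
ee_rot: [3.14, 0.001, 2.999]
wrist_force: [-1.6, -0.9, -2.1]
width: 0.0097
finger_force: 30.0
```

Request:
move_arm(motion=[0,0,0,0,0,0.02,0,0,0,0,0,0,0.02,0,0,0,0,0,0,0,0])

```text
time: 54.27
tool_pos: [0.52, -0.3835, 0.0943]
ee_rot: [3.14, 0.002, 2.999]
wrist_force: [-3.2, 1.4, -0.0]
width: 0.0101
finger_force: 30.0
```

```bash
python3 - <<'E'
from h import *
plan([((520.7,-384.3,83),171.7,0)])
E
```

```text
t 54.3 tcp [ 520.  -383.5   94.3] F [-3.2  1.4 -0. ] w 10.1 ff 30.0 q [-0.72  0.34  1.29  0.    1.51 -2.15]
shift [-0.008 -0.007  0.303] rows>=0.7 turn [0.003 0.002 0.003] rows>=0.0
```

Request:
move_arm(motion=[0,0,0,0.025,0.006,0,0,0,0,0,0,0,0,0,0,0,0,0,0,0,0])

```text
time: 54.52
tool_pos: [0.5189, -0.3828, 0.0946]
ee_rot: [3.14, 0.005, 3.0]
wrist_force: [0.5, -0.9, -1.8]
width: 0.0097
finger_force: 30.0
```

Request:
move_arm(motion=[0,0,0,0,0,0.02,0,0,0,0,0,0,0.02,0,0,0,0,0,0,0,0])

```text
time: 54.77
tool_pos: [0.5183, -0.3826, 0.0898]
ee_rot: [3.14, 0.003, 3.0]
wrist_force: [0.3, -0.2, -2.7]
width: 0.01
finger_force: 30.0
```

Request:
move_arm(motion=[0,0,0,0,0,0.02,0,0,0,0,0,0,0.02,0,0,0,0,0,0,0,0])

```text
time: 55.02
tool_pos: [0.5184, -0.3829, 0.0865]
ee_rot: [3.14, 0.004, 2.999]
wrist_force: [-0.3, -0.8, -2.7]
width: 0.0101
finger_force: 30.0
```

Sliding freely now. Continuing down, with home expected near TCP z 64.

Request:
move_arm(motion=[0,0,0,0,0,0.02,0,0,0,0,0,0,0.02,0,0,0,0,0,0,0,0])

```text
time: 55.27
tool_pos: [0.5187, -0.383, 0.083]
ee_rot: [3.141, 0.004, 2.999]
wrist_force: [0.3, 0.2, 0.5]
width: 0.0097
finger_force: 30.0
```

Request:
move_arm(motion=[0,0,0,0,0,0.02,0,0,0,0,0,0,0.02,0,0,0,0,0,0,0,0])

```text
time: 55.52
tool_pos: [0.5186, -0.383, 0.0783]
ee_rot: [3.141, 0.004, 2.999]
wrist_force: [1.5, -0.2, 0.3]
width: 0.0095
finger_force: 30.0
```

Request:
move_arm(motion=[0,0,0,0,0,0.02,0,0,0,0,0,0,0.02,0,0,0,0,0,0,0,0])

```text
time: 55.77
tool_pos: [0.5184, -0.3829, 0.074]
ee_rot: [3.14, 0.003, 2.999]
wrist_force: [0.9, 0.0, -0.2]
width: 0.0097
finger_force: 30.0
```

Request:
move_arm(motion=[0,0,0,0,0,0.02,0,0,0,0,0,0,0.02,0,0,0,0,0,0,0,0])

```text
time: 56.02
tool_pos: [0.5182, -0.3829, 0.0699]
ee_rot: [3.14, 0.003, 2.999]
wrist_force: [0.1, -0.3, -1.6]
width: 0.0097
finger_force: 30.0
```

Request:
move_arm(motion=[0,0,0,0,0,0.02,0,0,0,0,0,0,0.02,0,0,0,0,0,0,0,0])

```text
time: 56.27
tool_pos: [0.5182, -0.3829, 0.066]
ee_rot: [3.14, 0.003, 2.999]
wrist_force: [0.2, -1.5, -1.3]
width: 0.0098
finger_force: 30.0
```

Request:
move_arm(motion=[0,0,0,0,0,0.02,0,0,0,0,0,0,0.015,0,0,0,0,0,0,0,0])

```text
time: 56.52
tool_pos: [0.5187, -0.383, 0.0641]
ee_rot: [3.141, 0.004, 3.0]
wrist_force: [-0.3, 0.1, 4.4]
width: 0.0099
finger_force: 30.0
```

Request:
move_arm(motion=[0,0,0,0,0,0.01,0,0,0,0,0,0,0,0,0,0,0,0,0,-0.02,0.3,0,0,0,0,0,0,0.3,0,0,0,0,0,0,0.3,0,0,0,0,0,0,0.3,0,0,0,0,0,-0.1,0.3,0,0,0,0,0,-0.25,0.3,0,0,0,0,0,-0.25,0.3,0,0,0,0,0,0,0.3])

```text
time: 57.35
tool_pos: [0.5206, -0.3851, 0.1312]
ee_rot: [-3.137, 0.013, 2.999]
wrist_force: [0.1, -0.2, 1.6]
width: 0.0281
finger_force: 0.0
```

Request:
move_arm(motion=[0,0,0,0.14,0,0,0,0,0,0,0.14,0,0,0,0,0,0,0,0,0,0,0,0,0,0,0,0,0,0,0,0,0,0,0,0,0,0,0,0,0,0,0])

```text
time: 57.85
tool_pos: [0.491, -0.3789, 0.1238]
ee_rot: [3.14, 0.004, 3.0]
wrist_force: [0.1, -0.4, 0.4]
width: 0.0006
finger_force: 0.0
```

```bash
python3 - <<'E'
from look import *
plan([((491,-379,113),171.7,0)])
look('15')
E
```

```text
t 57.9 tcp [ 491.  -378.9  123.8] F [ 0.1 -0.4  0.4] w 0.6 ff 0.0 q [-0.75  0.27  1.32  0.    1.55 -2.18]
shift [ 0.001 -0.001  0.298] rows>=0.7 turn [0.002 0.004 0.004] rows>=0.0
[155.1 270.1] 146 0.08 C [312.8 227.1] L 112.9 W 11.7 th 137.7
[155.1 270.1] 146 0.092 C [314.4 223.8] L 111.6 W 11.5 th 137.7
[138. 213.] 1017 0.088 C [466.2 273.3] L 123.8 W 64.3 th 83.2
[347.9 200. ] 76 0.08 C [ 501.2 -295.7] L 74.4 W 9.5 th 171.9
[347.9 200. ] 76 0.092 C [ 500.7 -292.9] L 73.5 W 9.4 th 171.9
[326.7 197.1] 77 0.08 C [ 509.4 -238.2] L 73.8 W 9.5 th 172.0
[326.7 197.1] 77 0.092 C [ 508.7 -236.1] L 72.9 W 9.4 th 172.0
[357.6 198.2] 172 0.08 C [ 504.3 -323.2] L 114.0 W 15.0 th 172.0
[357.6 198.2] 172 0.092 C [ 503.7 -320.1] L 112.7 W 14.8 th 172.0
[336.6 195.3] 172 0.08 C [ 512.1 -265.8] L 114.4 W 14.1 th 172.2
[336.6 195.3] 172 0.092 C [ 511.5 -263.3] L 113.1 W 14.0 th 172.2
[186.4 141.3] 82 0.08 C [663.3 145.4] L 28.5 W 28.2 th 0.3
[186.4 141.3] 82 0.092 C [660.9 143.1] L 28.1 W 27.8 th 0.3
[206.2 140.5] 82 0.08 C [665.3  91.2] L 28.5 W 28.2 th 0.2
[206.2 140.5] 82 0.092 C [662.8  89.5] L 28.2 W 27.9 th 0.2
[225.8 139.7] 83 0.08 C [666.9  37.2] L 28.9 W 27.8 th 89.8
[225.8 139.7] 83 0.092 C [664.4  36.2] L 28.6 W 27.5 th 89.8
```

Request:
move_arm(motion=[0,0,0,0,-0.005,0.1,0,0,0,0,0,0,0.1,0,0,0,0,0,0,0.09,0,0,0,0,0,0,0,0])

```text
time: 58.28
tool_pos: [0.49, -0.3789, 0.0929]
ee_rot: [3.139, 0.001, 2.999]
wrist_force: [-0.5, 0.5, -0.0]
width: 0.0008
finger_force: 0.0
```

Request:
move_arm(motion=[0,0,0,0,0,0.02,0,0,0,0,0,0,0.02,0,0,0,0,0,0,0,0])

```text
time: 58.53
tool_pos: [0.4903, -0.3791, 0.0923]
ee_rot: [3.14, 0.003, 2.999]
wrist_force: [-2.5, 2.0, 6.4]
width: 0.0006
finger_force: 3.2
```

Request:
move_arm(motion=[0,0,0,0,0,0.02,0,0,0,0,0,0,0.02,0,0,0,0,0,0,0,0])

```text
time: 58.78
tool_pos: [0.4904, -0.3792, 0.0922]
ee_rot: [3.141, 0.005, 3.0]
wrist_force: [-5.7, 6.0, 18.2]
width: 0.0001
finger_force: 9.2
```

Request:
move_arm(motion=[0,0,0,0,0,-0.2,0,0,0,0,0,0,-0.3,0,0,0,0,0,0,-0.3,0,0,0,0,-0.35,0,0,0,0,0,0,-0.35,0,0,0,0,0,0,-0.35,0,0,0,0,0,0,0,0,0,0])

```text
time: 59.37
tool_pos: [0.5986, -0.3936, 0.1623]
ee_rot: [3.137, 0.002, 3.002]
wrist_force: [-1.8, 1.1, -2.5]
width: 0.0007
finger_force: 0.0
```

```bash
python3 - <<'E'
from look import *
look('16')
a=cv2.imread('pics/t16.png');b=cv2.imread('pics/s16.png')
cv2.imwrite('pics/c16.png',np.vstack([np.hstack([cv2.resize(a[165:235,305:405],(400,280),interpolation=cv2.INTER_CUBIC),cv2.resize(b[120:210,240:340],(400,280))]),np.hstack([cv2.resize(a[190:240,105:185],(400,250),interpolation=cv2.INTER_CUBIC),cv2.resize(b[230:330,190:350],(400,250),interpolation=cv2.INTER_CUBIC)])]))
plan([((668,149,140),90,0)],g=False)
E
```

```text
[155.1 270.1] 147 0.08 C [312.9 227.1] L 112.9 W 12.0 th 137.6
[155.1 270.1] 147 0.092 C [314.5 223.9] L 111.6 W 11.9 th 137.6
[138. 213.] 1020 0.088 C [466.3 273.4] L 124.0 W 64.3 th 83.3
[347.9 200. ] 79 0.08 C [ 501.2 -295.7] L 74.5 W 10.0 th 172.1
[347.9 200. ] 79 0.092 C [ 500.6 -292.8] L 73.6 W 9.8 th 172.1
[326.7 197. ] 81 0.08 C [ 509.7 -238.1] L 74.6 W 10.1 th 171.8
[326.7 197. ] 81 0.092 C [ 509. -236.] L 73.7 W 10.0 th 171.8
[357.5 198.3] 175 0.08 C [ 504.  -323.1] L 114.9 W 15.4 th 172.3
[357.5 198.3] 175 0.092 C [ 503.4 -319.9] L 113.6 W 15.3 th 172.3
[336.6 195.4] 176 0.08 C [ 511.8 -266. ] L 115.2 W 15.3 th 172.6
[336.6 195.4] 176 0.092 C [ 511.1 -263.5] L 113.9 W 15.1 th 172.6
[232.4 167.6] 69 0.08 C [589.4  17.7] L 91.9 W 7.6 th 65.2
[232.4 167.6] 69 0.092 C [587.8  16.9] L 90.9 W 7.5 th 65.2
[186.5 141.3] 83 0.08 C [663.2 145.6] L 29.1 W 28.2 th 166.5
[186.5 141.3] 83 0.092 C [660.8 143.3] L 28.7 W 27.9 th 166.5
[206.2 140.5] 83 0.08 C [665.3  91.2] L 28.5 W 28.2 th 0.2
[206.2 140.5] 83 0.092 C [662.8  89.5] L 28.2 W 27.9 th 0.2
[225.8 139.7] 83 0.08 C [666.9  37.2] L 28.9 W 27.8 th 89.8
[225.8 139.7] 83 0.092 C [664.4  36.2] L 28.6 W 27.5 th 89.8
t 59.5 tcp [ 594.4 -393.8  164.2] F [ 0.6 -0.   0.6] w 0.6 ff 0.0 q [-0.67  0.47  0.98  0.    1.7  -2.1 ]
shift [0.035 5.476 0.261] rows>=13.1 turn [ 0.003 -0.004  1.82 ] rows>=11.4
```

View pics/c16.png

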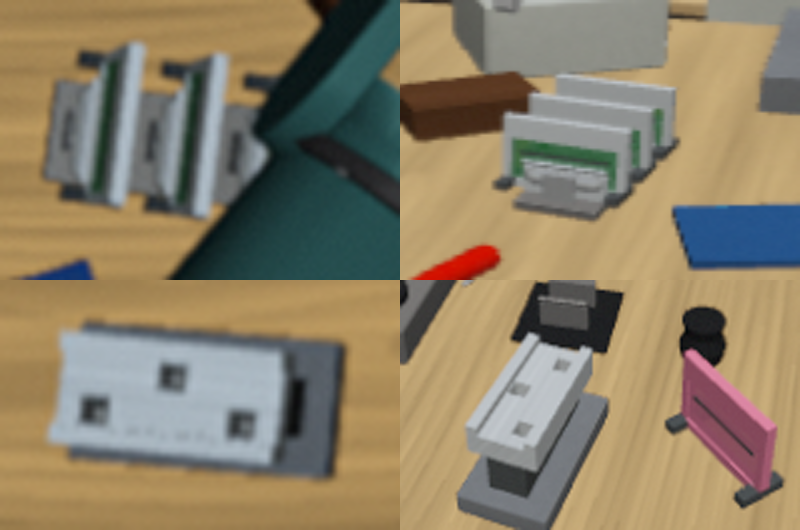

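Rack crop: all three panels stand home, with tops in a row at (572,90), (585,110) and (567,130). The plate is seated at (172,390), holes over the pins. A press on the plate at two points will confirm it is down and level.

```bash
python3 - <<'E'
from h import *
plan([((467,293,140),172,0),((467,293,140),84.3,0),((467,293,83),84.3,0)],g=False)
E
```

```text
t 59.5 tcp [ 594.4 -393.8  164.2] F [ 0.6 -0.   0.6] w 0.6 ff 0.0 q [-0.67  0.47  0.98  0.    1.7  -2.1 ]
shift [2.227 6.62  0.267] rows>=16.8 turn [ 0.004 -0.001 -0.002] rows>=0.0
shift [0. 0. 0.] rows>=0.0 turn [ 0.    -0.     1.949] rows>=12.2
shift [ 0.   -0.    0.57] rows>=1.4 turn [0. 0. 0.] rows>=0.0
```

Request:
move_arm(motion=[0,0,0,0.1237,0.3678,0,0,0,0,0,0.1237,0.3678,0,0,0,0,0,0.1237,0.3678,0,0,0,0,0,0.1237,0.3678,0,0,0,0,0,0.1237,0.3678,0,0,0,0,0,0.1237,0.3678,0,0,0,0,0,0.1237,0.3678,0,0,0,0,0,0.1237,0.3678,0,0,0,0,0,0.1237,0.3678,0,0])

```text
time: 60.22
tool_pos: [0.5288, -0.0497, 0.1681]
ee_rot: [3.141, 0.005, 2.998]
wrist_force: [0.5, -0.5, -1.0]
width: 0.0006
finger_force: 0.0
```

Request:
move_arm(motion=[0,0,0,0.1237,0.3678,0,0,0,0,0,0.1237,0.3678,0,0,0,0,0,0.1237,0.3678,0,0,0,0,0,0.1237,0.3678,0,0,0,0,0,0.1237,0.3678,0,0,0,0,0,0.1237,0.3678,0,0,0,0,0,0.1237,0.3678,0,0,0,0,0,0.1237,0.3678,0,0,0,0,0,0.1237,0.3678,0,0])

```text
time: 60.97
tool_pos: [0.4662, 0.2931, 0.1684]
ee_rot: [3.14, 0.005, 2.998]
wrist_force: [1.0, -0.1, 0.5]
width: 0.0005
finger_force: 0.0
```

Request:
move_arm(motion=[0,0,0.15,0,0,0,0,0,0,0.15,0,0,0,0,0,0,0.15,0,0,0,0,0,0,0.15,0,0,0,0,0,0,0.15,0,0,0,0,0,0,0.15,0,0,0,0,0,0,0.15,0,0,0,0,0,0,0.15,0,0,0,0,0,0,0.15,0,0,0,0,0,0,0.15,0,0,0,0,0,0,0.15,0,0,0,0,0,0,0.15,0,0,0,0])

```text
time: 61.97
tool_pos: [0.4668, 0.2912, 0.1682]
ee_rot: [3.137, -0.001, 1.579]
wrist_force: [0.6, -1.0, 0.3]
width: 0.0003
finger_force: 0.0
```

Request:
move_arm(motion=[0,0,0.149,0,0,0,0,0,0,0,0,0,0,0,0,0,0,0,0,0,0])

```text
time: 62.22
tool_pos: [0.4671, 0.2917, 0.1681]
ee_rot: [3.137, -0.001, 1.471]
wrist_force: [-0.6, 0.1, 0.7]
width: 0.0005
finger_force: 0.0
```

```bash
python3 - <<'E'
from h import *
plan([((467,293,84),84.3,0)],g=False)
E
```

```text
t 62.2 tcp [467.1 291.7 168.1] F [-0.6  0.1  0.7] w 0.5 ff 0.0 q [ 0.46  0.1   1.44 -0.    1.61  0.56]
shift [ 0.012 -0.006  0.841] rows>=2.0 turn [ 0.005 -0.002 -0.001] rows>=0.0
```

Request:
move_arm(motion=[0,0,0,0,-0.006,0.2,0,0,0,0,0,0,0.2,0,0,0,0,0,0,0.2,0,0,0,0,0,0,0.2,0,0,0,0,0,0,0.04,0,0,0,0,0,0,0,0])

```text
time: 62.72
tool_pos: [0.4661, 0.2918, 0.0824]
ee_rot: [3.141, 0.001, 1.47]
wrist_force: [1.2, -0.3, -0.0]
width: 0.0008
finger_force: 0.0
```

Request:
move_arm(motion=[0,0,0,0,0,0.03,0,0,0,0,0,0,0.02,0,0,0,0,0,0,0,0])

```text
time: 62.97
tool_pos: [0.4683, 0.2931, 0.0803]
ee_rot: [3.135, -0.003, 1.469]
wrist_force: [0.1, -0.5, 3.0]
width: 0.0005
finger_force: 1.8
```

Request:
move_arm(motion=[0,0,0,0,0,0.02,0,0,0,0,0,0,0.01,0,0,0,0,0,0,0,0])

```text
time: 63.22
tool_pos: [0.4684, 0.2932, 0.0802]
ee_rot: [3.135, -0.003, 1.469]
wrist_force: [-4.4, -2.6, 12.8]
width: 0.0006
finger_force: 7.0
```

Request:
move_arm(motion=[0,0,0,0,0,-0.15,0,0,0,0,0,0,-0.15,0,0,0,0,-0.2,0,0,0,0,0,0,-0.2,0,0,0,0,0,0,0,0,0.12,0,0,0,0,0,0,0.12,0,0,0,0,0,0,0,0])

```text
time: 63.8
tool_pos: [0.4637, 0.2534, 0.0805]
ee_rot: [3.137, -0.002, 1.468]
wrist_force: [0.1, 0.2, 0.2]
width: 0.0005
finger_force: 0.0
```

Request:
move_arm(motion=[0,0,0,0,0,0.03,0,0,0,0,0,0,0.02,0,0,0,0,0,0,0,0])

```text
time: 64.05
tool_pos: [0.4637, 0.2536, 0.0802]
ee_rot: [3.136, -0.001, 1.47]
wrist_force: [-5.8, -4.7, 19.9]
width: 0.0005
finger_force: 9.7
```

Request:
move_arm(motion=[0,0,0,0,0,0.02,0,0,0,0,0,0,0.01,0,0,0,0,0,0,0,0])

```text
time: 64.3
tool_pos: [0.4638, 0.2536, 0.08]
ee_rot: [3.135, -0.002, 1.47]
wrist_force: [-10.9, -5.7, 30.1]
width: 0.0002
finger_force: 15.3
```

Both contacts are at z = 80.2 mm, so the plate is fully down and level. Now the keys.

Request:
move_arm(motion=[0,0,0,0,0,-0.2,0,0,0,0,0,0,-0.3,0,0,0,0,0,0,-0.2,0,0,0,0,0,0,0,0])

```text
time: 64.63
tool_pos: [0.4653, 0.2549, 0.1476]
ee_rot: [3.131, -0.006, 1.47]
wrist_force: [0.7, 0.1, -0.1]
width: 0.0006
finger_force: 0.0
```

```bash
python3 - <<'E'
from h import *
plan([((666,148,130),84.3,0),((666,148,70),84.3,0)],g=False)
print((np.array([2.2,-55.0])@np.array([[np.cos(np.radians(84.3)),0],[0,0]])))
R=Rt(84.3).as_matrix();print(R.T@np.array([2.1,-55,0])/100)
E
```

```text
t 64.6 tcp [465.3 254.9 147.6] F [ 0.7  0.1 -0.1] w 0.6 ff 0.0 q [0.39 0.05 1.52 0.   1.55 0.5 ]
shift [-0.862  2.102  0.193] rows>=5.5 turn [ 0.013 -0.007 -0.002] rows>=0.1
shift [ 0.  -0.   0.6] rows>=1.4 turn [0. 0. 0.] rows>=0.0
[0.21850345 0.        ]
[-5.45194849e-01  7.55220293e-02  9.24878115e-18]
```

Request:
move_arm(motion=[0,0,0,-0.144,0.35,0,0,0,0,0,-0.144,0.35,0,0,0,0,0,-0.144,0.35,0,0,0,0,0,-0.144,0.35,0,0,0,0,0,-0.144,0.35,0,0,0,0,0,-0.144,0.35,0,0,0,0,0,0,0,0,0,0,0,0,0,0.25,0,0,0,0,0,0,0.25,0,0,0,0,0,0,0.15,0,0,0,0,0,0,0,0,0,0,0,0,0,0,0])

```text
invalid input
```

```bash
python3 - <<'E'
from h import *
plan([((666,148,66),84.3,0)],g=False)
E
```

```text
t 64.6 tcp [465.3 254.9 147.6] F [ 0.7  0.1 -0.1] w 0.6 ff 0.0 q [0.39 0.05 1.52 0.   1.55 0.5 ]
shift [-0.865  2.096  0.833] rows>=5.8 turn [ 0.013 -0.007 -0.002] rows>=0.1
```

Request:
move_arm(motion=[0,0,0,-0.144,0.35,0,0,0,0,0,-0.144,0.35,0,0,0,0,0,-0.144,0.35,0,0,0,0,0,-0.144,0.35,0,0,0,0,0,-0.144,0.35,0,0,0,0,0,-0.144,0.35,0,0,0,0,0,0,0,0,0,0,0,0,0,0,0.25,0,0,0,0,0,0,0.25,0,0,0,0,0,0,0.15,0,0,0,0,0,0,0,0])

```text
time: 65.55
tool_pos: [0.6591, 0.1458, 0.0708]
ee_rot: [-3.132, 0.001, 1.469]
wrist_force: [0.2, -0.5, -1.0]
width: 0.0004
finger_force: 0.0
```

```bash
python3 - <<'E'
from h import *
plan([((666,148,66),84.3,0)],g=False)
E
```

```text
t 65.5 tcp [659.1 145.8  70.8] F [ 0.2 -0.5 -1. ] w 0.4 ff 0.0 q [0.13 0.43 1.22 0.   1.5  0.23]
shift [0.029 0.067 0.048] rows>=0.2 turn [-0.012  0.002 -0.003] rows>=0.1
```

Request:
move_arm(motion=[0,0,0,0.029,0.055,0,0,0,0,0,0,0,0,0,0,0,0,0,0,0.03,0,0,0,0,0,0,0.03,0,0,0,0,0,0,0.02,0,0,0,0,0,0,0,0])

```text
time: 66.05
tool_pos: [0.669, 0.1479, 0.0711]
ee_rot: [3.138, -0.001, 1.469]
wrist_force: [0.1, 0.2, -0.9]
width: 0.0005
finger_force: 0.0
```

Request:
move_arm(motion=[0,0,0,0,0,0.03,0,0,0,0,0,0,0.03,0,0,0,0,0,0,0,0])

```text
time: 66.3
tool_pos: [0.6695, 0.1479, 0.0652]
ee_rot: [3.137, -0.002, 1.469]
wrist_force: [0.6, 0.2, 2.2]
width: 0.0006
finger_force: 1.3
```

Request:
move_arm(motion=[0,0,0,0,0,0.02,0,0,0,0,0,0,0.02,0,0,0,0,0,0,0,0])

```text
time: 66.55
tool_pos: [0.6695, 0.1479, 0.0617]
ee_rot: [3.137, -0.001, 1.469]
wrist_force: [-0.1, 0.1, 3.8]
width: 0.0005
finger_force: 2.3
```

Request:
move_arm(motion=[0,0,0,0,0,0.02,0,0,0,0,0,0,0.02,0,0,0,0,0,0,0,0])

```text
time: 66.8
tool_pos: [0.6697, 0.148, 0.0611]
ee_rot: [3.136, -0.002, 1.469]
wrist_force: [-5.5, -0.7, 13.7]
width: 0.0005
finger_force: 6.9
```

Request:
move_arm(motion=[0,0,0,0,0,0.02,0,0,0,0,0,0,0.01,0,0,0,0,0,0,0,0])

```text
time: 67.05
tool_pos: [0.6698, 0.148, 0.0609]
ee_rot: [3.134, -0.002, 1.469]
wrist_force: [-8.3, -1.6, 21.8]
width: 0.0002
finger_force: 10.8
```

Key 1 bottomed at z 61 with 22 N. Next, key 2.

Request:
move_arm(motion=[0,0,0,0,0,-0.15,0,0,0,0,0,0,-0.15,0,0,0,0,-0.184,0.014,0,0,0,0,0,-0.184,0.014,0,0,0,0,0,-0.184,0.014,0,0,0,0,0,0,0,0,0,0,0,0,0,0,0.1,0,0,0,0,0,0,0.05,0,0,0,0,0,0,0,0])

```text
time: 67.8
tool_pos: [0.6666, 0.0933, 0.0664]
ee_rot: [3.142, -0.001, 1.469]
wrist_force: [-0.2, 0.2, 1.6]
width: 0.0005
finger_force: 0.9
```

Request:
move_arm(motion=[0,0,0,0,0,0.03,0,0,0,0,0,0,0.03,0,0,0,0,0,0,0.03,0,0,0,0,0,0,0.03,0,0,0,0,0,0,0,0,0,0,0,0,0,0,0])

```text
time: 68.3
tool_pos: [0.6673, 0.0935, 0.0611]
ee_rot: [3.138, -0.002, 1.47]
wrist_force: [-7.5, 0.7, 14.5]
width: 0.0004
finger_force: 7.2
```

Request:
move_arm(motion=[0,0,0,0,0,0.02,0,0,0,0,0,0,0.01,0,0,0,0,0,0,0,0])

```text
time: 68.55
tool_pos: [0.6674, 0.0935, 0.0609]
ee_rot: [3.136, -0.002, 1.47]
wrist_force: [-11.9, -0.5, 22.5]
width: 0.0005
finger_force: 11.3
```

Request:
move_arm(motion=[0,0,0,0,0,-0.15,0,0,0,0,0,0,-0.15,0,0,0,0,-0.183,0.03,0,0,0,0,0,-0.183,0.03,0,0,0,0,0,-0.183,0.03,0,0,0,0,0,0,0,0,0,0,0,0,0,0,0.1,0,0,0,0,0,0,0.05,0,0,0,0,0,0,0,0])

```text
time: 69.3
tool_pos: [0.6701, 0.0382, 0.0666]
ee_rot: [3.141, -0.001, 1.47]
wrist_force: [0.1, 0.3, 1.1]
width: 0.0005
finger_force: 0.9
```

Request:
move_arm(motion=[0,0,0,0,0,0.03,0,0,0,0,0,0,0.03,0,0,0,0,0,0,0.03,0,0,0,0,0,0,0.03,0,0,0,0,0,0,0,0,0,0,0,0,0,0,0])

```text
time: 69.8
tool_pos: [0.6707, 0.0382, 0.0611]
ee_rot: [3.137, -0.002, 1.47]
wrist_force: [-7.0, 1.1, 14.3]
width: 0.0003
finger_force: 7.2
```

Request:
move_arm(motion=[0,0,0,0,0,0.02,0,0,0,0,0,0,0.01,0,0,0,0,0,0,0,0])

```text
time: 70.05
tool_pos: [0.6708, 0.0382, 0.0609]
ee_rot: [3.136, -0.002, 1.47]
wrist_force: [-12.2, 1.6, 22.7]
width: 0.0007
finger_force: 11.4
```

Request:
move_arm(motion=[0,0,0,0,0,-0.2,0,0,0,0,0,0,-0.3,0,0,0,0,0,0,-0.3,0,0,0,0,0,-0.2,-0.2,0,0,0,0,0,0,0,0,0,0,0,0,0,0,0,0,0,0,0,0,0,0,0,0,0,0,0,0,0,0,0,0,0,0,0,0])

```text
time: 70.8
tool_pos: [0.6502, 0.039, 0.1511]
ee_rot: [-3.141, -0.001, 1.469]
wrist_force: [0.9, 0.8, -0.1]
width: 0.0004
finger_force: 0.0
```

```bash
python3 - <<'E'
from look import *
look('20')
print(np.round(robot.get_obs()['wrist_force'],1))
E
```

```text
[150.3 275.1] 97 0.08 C [301.2 237.7] L 81.4 W 11.6 th 137.7
[150.3 275.1] 97 0.092 C [303.  234.3] L 80.5 W 11.5 th 137.7
[138. 213.] 1015 0.088 C [466.2 273.4] L 123.7 W 64.3 th 83.2
[369.  203.1] 75 0.08 C [ 493.  -353.3] L 73.6 W 9.8 th 171.9
[369.  203.1] 75 0.092 C [ 492.5 -349.8] L 72.7 W 9.6 th 171.9
[347.9 200. ] 74 0.08 C [ 501.2 -295.8] L 74.4 W 9.4 th 171.7
[347.9 200. ] 74 0.092 C [ 500.7 -293. ] L 73.5 W 9.3 th 171.7
[326.7 197. ] 75 0.08 C [ 509.6 -238.3] L 73.3 W 9.4 th 172.0
[326.7 197. ] 75 0.092 C [ 508.9 -236.1] L 72.4 W 9.3 th 172.0
[379.8 201.4] 172 0.08 C [ 495.3 -383. ] L 114.6 W 14.2 th 172.4
[379.8 201.4] 172 0.092 C [ 494.8 -379.2] L 113.3 W 14.1 th 172.4
[357.6 198.2] 170 0.08 C [ 504.4 -323.1] L 114.0 W 15.3 th 172.4
[357.6 198.2] 170 0.092 C [ 503.8 -320. ] L 112.7 W 15.2 th 172.4
[336.6 195.3] 171 0.08 C [ 512.2 -265.8] L 114.5 W 14.1 th 172.2
[336.6 195.3] 171 0.092 C [ 511.5 -263.3] L 113.2 W 14.0 th 172.2
[186.4 141.3] 82 0.08 C [663.3 145.8] L 28.5 W 27.5 th 0.3
[186.4 141.3] 82 0.092 C [660.9 143.5] L 28.1 W 27.2 th 0.3
[207.8 139.1] 102 0.08 C [665.6  83.1] L 80.6 W 25.0 th 82.4
[207.8 139.1] 102 0.092 C [663.2  81.5] L 79.6 W 24.7 th 82.4
[ 0.4 -0.5 -0.2]
```

```bash
python3 -c "
from bench import robot
print(robot.close_job())"
```

```text
the job is handed in; nothing more can be done
None
```

I handed the job in at about 71 s, with no verdict shown. The plate is railed side up and fully down on its pins, and all three panels are home in the rack; the one nearest the readout side leans about 2°, inside the 4.5° limit. The three keys were pressed fully, left to right.

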